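Hang a sample bin on the slatted board

TASK

Hang the loose blue bin in the top groove of the slatted board, its middle in line with the green marker on the stand's foot: tilt its front up, feed the hanger lip on its back into the groove, then rotate it down until it sits fully home and level. Feel your way gently, without forcing bin or board (the board's exact height is not known), let go so that the bin hangs by itself, and leave the marker and everything else where it is.

Things in the scene. Friction and masses are not known exactly. Their poses are not given: they have to be found in the camera images.
- bin_center (a point): Centre, 23 mm above the underside, of the loose blue open bin with a steel hanger on its back; 0.10-0.20 kg. Axes: x to the back (hanger), y along the width, z up. 80 mm long (x), 56 mm wide (y, the grasp width); side and back walls 45 mm high, front wall 26 mm, walls 3.5 mm thick. The hanger is a flat tongue going straight back from the top of the back wall, with a lip standing up at its end.
- bin_root (a point): Where the hanger's tongue leaves the bin: on the back wall's rear face, at the tongue's underside; +40 mm in x and +18 mm in z from bin_center, same axes. From here the tongue (4 mm thick, 48 mm wide) runs 13 mm back; the lip is its last 4 mm (9 to 13 mm back) and stands up to 22 mm above the tongue's underside. Below, the back wall goes down 41 mm.
- bin_lip (a point): Middle of the top edge of the bin's hanger lip: +11 mm in x and +22 mm in z from bin_root.
- stand: Fixed stand with an upright slatted wooden board facing -x of this frame (y along the grooves, z up). Origin: on the table, under the board's middle, in the plane of the slats' front faces. White foot x = -130 to +75 mm, 360 mm wide, 12 mm high. Board 340 mm wide, ends closed by cheeks. A yellow and a white bin stay in the lower groove, reaching out 83 mm, all at least 55 mm below the top groove.
- groove (a point): NOMINAL lower edge of the board's top groove (front face, middle, 179 mm up; stand's axes). The board is clamped by hand: its true height, grooves and all, is 0-20 mm over or under and is not measured, feel or look for it; x and y are true. Groove 18 mm high, slats 5 mm thick, hollow behind to x = 34 mm. The board's top edge is always 48 mm above the groove's lower edge. It does not give.
- hang (a point): NOMINAL place of bin_root for a bin hanging home in the board's middle, same uncertain height: tongue on the groove's lower edge, lip behind the top slat, back wall on the slat below, front drooping about 4 degrees. The lip is taller than the groove: it enters only with the front tilted up 40-45 degrees, going in and up (at 45 degrees with about 2 mm to spare), then rotating down by steps.
- marker_mid (a point): Centre of the green marker block (22 x 22 x 12 mm) on the front edge of the stand's foot, 118 mm in front of the slats; stand's axes. It shows where along the groove (y) the bin's middle must hang, up to 60 mm either side of the stand's middle. The block can slide: leave it.
- mug: Bystander, leave alone: green mug, 82 mm across, 95 mm high; origin at the centre of its underside.
- beaker: Bystander, leave alone: white plastic beaker, 80 mm across, 100 mm high; origin at the centre of its underside.
- yellow_bottle: Bystander, leave alone: squat yellow bottle, 72 mm across, 108 mm high; origin at the centre of its underside.
- soap_box: Bystander, leave alone: white open box with a green soap, 75 x 110 x 38 mm; origin at the centre of its underside.
- colour_disc: Bystander, leave alone: flat round white dispenser with coloured dots, 72 mm across, 16 mm high; origin at the centre of its underside.

How it is judged:
By the outcome, as a careful person would: the job done as asked, in the order asked, and still so for the second after the job is handed in, with the robot touching nothing.
It also fails if it takes over 50 s, if anything falls off the work surface, if the arm or the gripper's body presses on something with over 40 N, if the wrist force passes 120 N, or if a joint passes its speed limit or range.

ROBOT

A 6-joint arm with a two-finger parallel gripper is mounted at the origin on the work surface. World frame = base frame: x ahead of the robot, y to its left, z up, the work surface at z = 0. Lengths are in m, angles in rad, forces in N, time in s.
With the tool pointing down it reaches from about 0.3 to 0.775 m from the base axis. Payload 14.6 kg.
Tool frame: the origin (TCP) lies on the front face of the gripper's body, between the roots of the fingers; the fingertips stand 97 mm ahead of it and the grasp point (between the pads) lies 78 mm ahead of it; z points along the fingers, y is the direction in which the jaws open and shut (so a half turn about z gives the same grasp; the last joint's range is limited). The gripper opens to 94 mm and grips with 3 to 60 N. Pads are 16 mm wide; open, the fingers measure 119 mm over their backs; the gripper's body (75 mm by 177 mm) begins 78 mm behind the grasp point.
Start: joints at [1.123, 0.3, 1.521, -0, 1.321, -0.067], TCP at [0.204, 0.511, 0.303] pointing down, gripper open.
Joint ranges: [-3.03, 3.03], [-0.79, 2.21], [0.23, 2.52], [-1.04, 4.18], [0, 3.07], [-2.55, 2.55]. Speed limits (rad/s): [2.22, 2.22, 2.57, 3.14, 3.14, 3.14].

INTERFACE

Orientations are given as [roll, pitch, yaw] about the fixed x, y, z axes, in that order (R = Rz(yaw) Ry(pitch) Rx(roll)).
In Python, from station import ctrl gives the robot as it stands. The module is installed in compiled form; this text tells all that it offers.
- The arm moves only by the shell command python3 -m pendant 'ROWS' [FORCE]. ROWS is JSON, a list of rows, each an object of numbers: "rx", "ry", "rz": the turn, a rotation vector about the tool's x, y, z each as a share of 4 degrees, from -1 to 1; "tx", "ty", "tz": the shift along the tool's x, y, z each as a share of 0.04 m, from -1 to 1; "grip": the gripper command: -1 is fully open, 1 is shut, values between are in proportion. A call has 1 to 8 rows; each row shifts and turns the pose as measured when the row begins, along the tool's axes as they then stand; what a row does not reach is not made up. A row lasts 1/12 s, in which the tool goes at most 41.7 mm and 7.16 degrees, less where a joint would pass 70% of its speed; a pose out of reach is approached as far as the arm can. A call with a number of a shift or a turn outside -1 to 1 is refused whole. A call with a gripper value outside its range is refused whole. The fingers move at their own pace and stop on an object; FORCE is the grip in N (left out, the last holds). Time passes only in rows, so rows that do not move let the fingers close. It gives the time, the measured TCP pose, the force and the opening at its end, in the units of the state.
- ctrl.get_obs(): the state, without advancing time (a new reading comes with each control period).
- ctrl.camera(name): name is "side" or "top" or "wrist"; returns a dict with "pixels" (400x640x3 uint8, blue, green, red), "fx", "fy", "cx", "cy" (pixels), "world_from_camera" (4x4, takes a point from camera to world coordinates). Camera axes: x right, y up, looking along -z (the intrinsics and any distortion apply to the point x, -y, -z); pixel columns grow to the right and rows downward; lengths in m; the calibration is good to about 2 mm. A picture is of the moment at which its call begins. There is no depth.
- ctrl.hand_in(): hands the job in, once; it reports no verdict.
The state is a dict: "time_s": time; "qpos": joint angles; "joint_vel": joint speeds; "tau": joint torques, N m; "ee_pos": TCP position; "eef_rot": TCP orientation; "force": force on the tool from outside, world axes, zero at the start; "moment": the same for the moment, N m; "grip_width": finger opening in m.
Only numpy, scipy, OpenCV 4.12 (cv2) and the standard library are available. Lean on these libraries where they do the work, as an engineer would, in place of code of your own. Each camera call takes 0.05 s, during which the arm holds its last target.

## Working session

There is one attempt and no reset: what is moved stays moved. The work goes in short steps, Python scripts to look and compute and a shell command to move; the robot and the scene stay as the last step left them, time stands still between calls to the robot, and variables do not carry over. Pictures are saved under pics/ and viewed, and the job is handed in when it is done.

```bash
ls; mkdir -p pics; cat > h.py <<'E'
import numpy as np, cv2
from station import ctrl
from scipy.spatial.transform import Rotation as R
def snap(n,f):
    c=ctrl.camera(n); cv2.imwrite('pics/'+f,c['pixels']); np.save('pics/'+f+'.npy',c,allow_pickle=True); return c
def load(f): return np.load('pics/'+f+'.npy',allow_pickle=True).item()
def ray(c,u,v):
    d=np.array([(u-c['cx'])/c['fx'],-(v-c['cy'])/c['fy'],-1.]); M=np.array(c['world_from_camera'])
    d=M[:3,:3]@d; return M[:3,3],d/np.linalg.norm(d)
def onz(c,u,v,z):
    o,d=ray(c,u,v); return o+d*(z-o[2])/d[2]
def proj(c,p):
    M=np.linalg.inv(np.array(c['world_from_camera'])); q=M[:3,:3]@np.array(p)+M[:3,3]
    return np.array([c['cx']+c['fx']*q[0]/-q[2], c['cy']-c['fy']*q[1]/-q[2]])
def tri(c1,p1,c2,p2):
    o1,d1=ray(c1,*p1);o2,d2=ray(c2,*p2)
    A=np.stack([d1,-d2],1);t=np.linalg.lstsq(A,o2-o1,rcond=None)[0]
    a=o1+d1*t[0];b=o2+d2*t[1];return (a+b)/2,np.linalg.norm(a-b)
def st():
    o=ctrl.get_obs()
    for k in ('time_s','qpos','ee_pos','eef_rot','force','moment','grip_width'): print(k,np.round(o[k],4))
E
python3 - <<'E'
from h import *
st()
for n in ('side','top','wrist'):
    c=snap(n,n+'0.png'); print(n,{k:c[k] for k in c if k!='pixels'})
E
```

```text
pics
time_s 0.0
qpos [ 1.1234  0.3005  1.5216  0.      1.3207 -0.0666]
ee_pos [0.2043 0.5105 0.3021]
eef_rot [-3.1404e+00 -1.0000e-04  2.7608e+00]
force [-0.181   0.6902 -0.8448]
moment [-0.0219 -0.0274  0.0007]
grip_width 0.0937
side {'fx': 480.1520402236576, 'fy': 480.1520402236576, 'cx': 321.4773208474512, 'cy': 198.78202883492287, 'world_from_camera': array([[ 0.87694864,  0.36406288, -0.3137185 ,  0.19480141],
       [-0.4804589 ,  0.6790523 , -0.55502002, -0.74027391],
       [ 0.01096908,  0.6374529 ,  0.77041124,  0.99585415],
       [ 0.        ,  0.        ,  0.        ,  1.        ]])}
top {'fx': 480.5187701597307, 'fy': 480.5187701597307, 'cx': 319.6063281010958, 'cy': 200.97222516456276, 'world_from_camera': array([[ 0.00640229,  0.97964108, -0.20065485,  0.29812118],
       [-0.99997631,  0.00576467, -0.00376182, -0.10063184],
       [-0.00252853,  0.20067418,  0.97965478,  1.44192754],
       [ 0.        ,  0.        ,  0.        ,  1.        ]])}
wrist {'fx': 344.3439183618588, 'fy': 344.3439183618588, 'cx': 320.82735186052065, 'cy': 203.67315313056696, 'world_from_camera': array([[ 0.37025536, -0.89288696, -0.25624956,  0.12923033],
       [ 0.92892855,  0.35539897,  0.10384279,  0.54135626],
       [-0.00164904, -0.27648588,  0.96101656,  0.38478862],
       [ 0.        ,  0.        ,  0.        ,  1.        ]])}
```

View pics/side0.png

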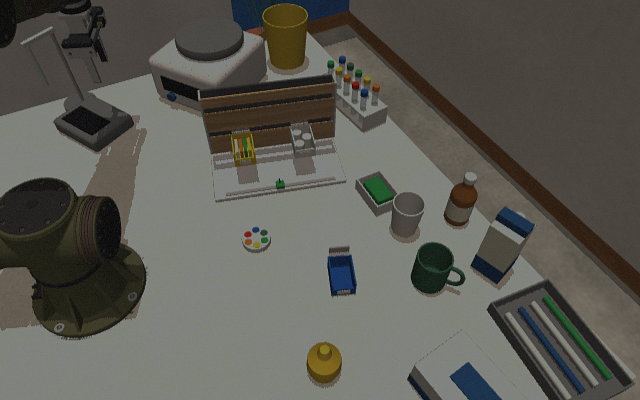

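View pics/top0.png

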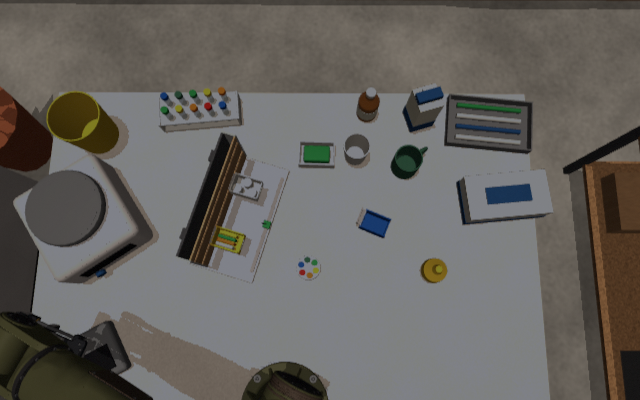

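View pics/wrist0.png

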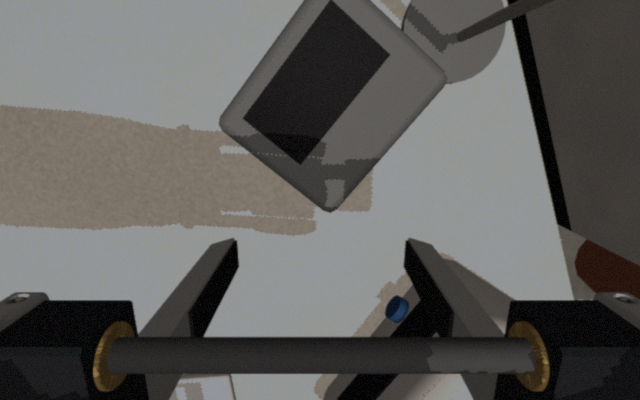

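```bash
python3 - <<'E'
from h import *
s=load('side0.png');t=load('top0.png')
def crop(c,x0,y0,x1,y1,k,f):
    im=c['pixels'][y0:y1,x0:x1]; im=cv2.resize(im,None,fx=k,fy=k,interpolation=cv2.INTER_CUBIC); im=np.clip(im.astype(float)*1.8,0,255).astype(np.uint8); cv2.imwrite('pics/'+f,im)
crop(s,195,65,355,205,5,'s_board.png')
crop(t,175,130,305,290,3.7,'t_board.png')
crop(s,310,230,380,310,7,'s_bin.png')
crop(t,345,195,405,245,10,'t_bin.png')
E
```

```text
(no output)
```

View pics/s_board.png

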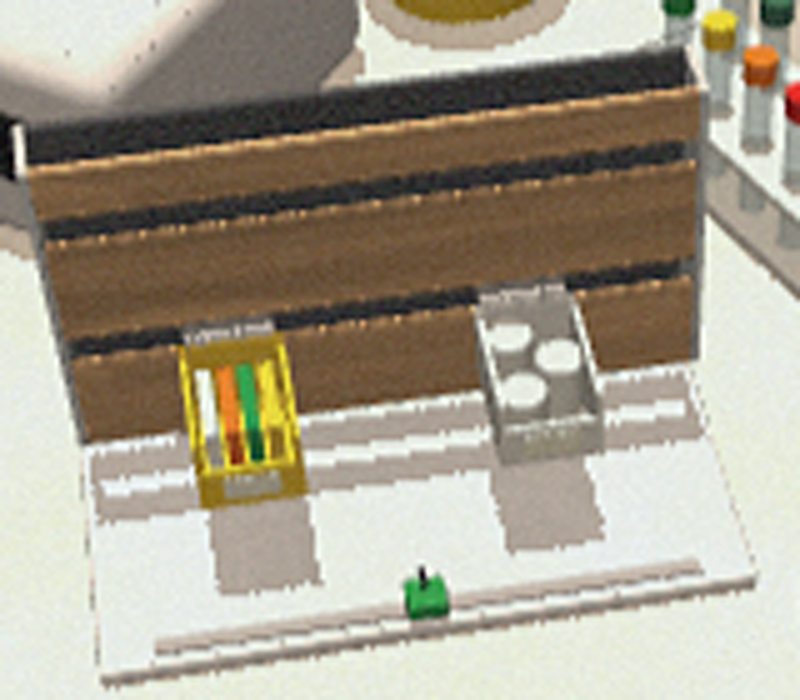

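View pics/t_board.png

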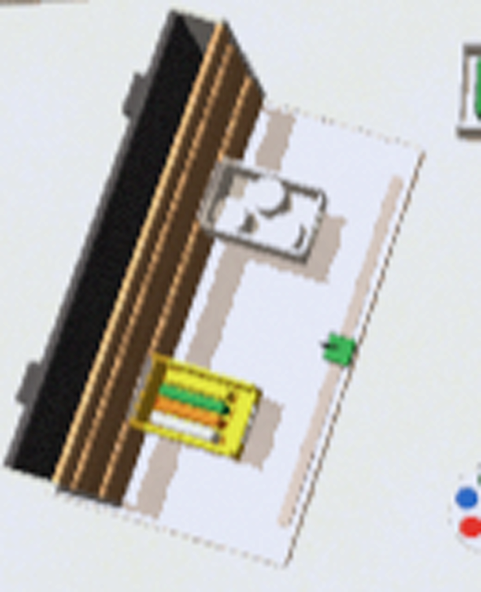

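View pics/s_bin.png

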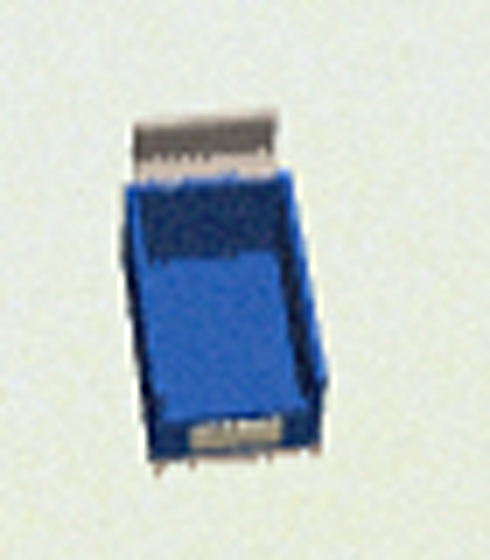

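View pics/t_bin.png

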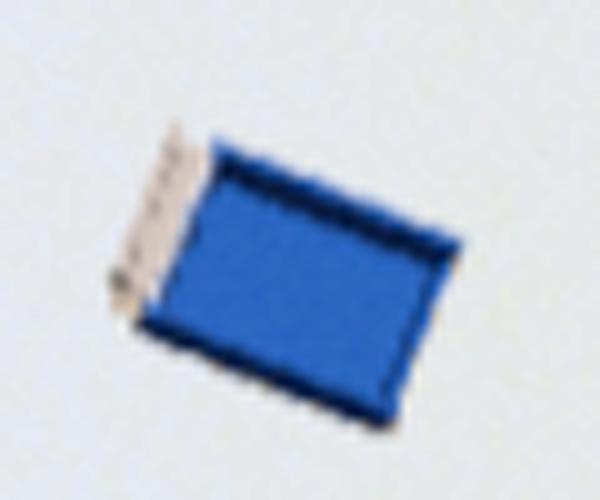

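```bash
python3 - <<'E'
from h import *
s=load('side0.png');t=load('top0.png')
np.set_printoptions(precision=4,suppress=True)
T=lambda x,y,k,x0,y0:(x/k+x0-.0,y/k+y0-.0)
# bin rim corners z=.045
tb=[T(x,y,10,345,195) for x,y in [(213,142),(140,322),(460,243),(392,427)]]
P=[onz(t,*p,.045) for p in tb]; print('bin rim top',*P)
b=[(P[0]+P[1])/2,(P[2]+P[3])/2]; print('len',np.linalg.norm(b[0]-b[1]),'w',np.linalg.norm(P[0]-P[1]),np.linalg.norm(P[2]-P[3]),'c',(b[0]+b[1])/2,'yaw',np.arctan2(*(b[0]-b[1])[[1,0]]),(np.arctan2(*(P[1]-P[0])[[1,0]])))
sb=[T(x,y,7,310,230) for x,y in [(292,175),(125,185),(325,375),(155,400)]]
for p,z in zip(sb,[.045]*4): print('side',onz(s,*p,z))
# foot
ft=[T(x,y,3.7,175,130) for x,y in [(425,150),(288,566)]]
fs=[T(x,y,5,195,65) for x,y in [(755,576),(102,677)]]
F=[onz(t,*p,.012) for p in ft];G=[onz(s,*p,.012) for p in fs]
print('foot top',F,'side',G, np.linalg.norm(F[0]-F[1]),np.linalg.norm(G[0]-G[1]))
for a in (F,G):
    d=a[0]-a[1]; y=np.arctan2(d[1],d[0]); print('ydir? yaw',y)
# marker centroid
for c,n in ((t,'top'),(s,'side')):
    hsv=cv2.cvtColor(c['pixels'],cv2.COLOR_BGR2HSV); m=cv2.inRange(hsv,(50,120,40),(80,255,255))
    k,l,stt,ce=cv2.connectedComponentsWithStats(m)
    for i in range(1,k):
        if stt[i,4]>8: print(n,stt[i],ce[i],onz(c,*ce[i],.018))
E
```

```text
bin rim top [ 0.5602 -0.2335  0.045 ] [ 0.5064 -0.2114  0.045 ] [ 0.5304 -0.3058  0.045 ] [ 0.4759 -0.2846  0.045 ]
len 0.07878415783292021 w 0.058218092529114016 0.05850760945822167 c [ 0.5182 -0.2588  0.045 ] yaw 1.177891395780939 2.7519159276981595
side [ 0.5623 -0.2389  0.045 ]
side [ 0.5111 -0.2158  0.045 ]
side [ 0.5325 -0.309   0.045 ]
side [ 0.48   -0.2909  0.045 ]
foot top [array([ 0.6861, -0.003 ,  0.012 ]), array([0.3441, 0.0993, 0.012 ])] side [array([ 0.6867, -0.0052,  0.012 ]), array([0.3456, 0.0962, 0.012 ])] 0.35695117343538013 0.3559171576680247
ydir? yaw -0.29067476234421186
ydir? yaw -0.28881399676636765
top [189  90   7   7  34] [192.1765  93.    ] [0.9371 0.3114 0.018 ]
top [457 103  64  10 240] [488.5 107.5] [ 0.8932 -0.6248  0.018 ]
top [161 107   7   7  34] [163.9118 109.5588] [0.8808 0.3972 0.018 ]
top [304 146  26  17 404] [316.3713 153.4604] [ 0.7394 -0.0842  0.018 ]
top [263 221   8   8  46] [266.5    224.1522] [0.5179 0.0635 0.018 ]
top [218 234  18   8  46] [226.6957 237.5652] [0.4768 0.181  0.018 ]
top [312 260   5   5  20] [314.05 262.1 ] [ 0.4057 -0.08    0.018 ]
side [328  61   6   7  37] [330.2973  63.8649] [0.9097 0.479  0.018 ]
side [355  70   7   7  39] [358.1538  72.9744] [0.9674 0.3896 0.018 ]
side [242 138   6  19  50] [244.7  146.94] [0.4907 0.2401 0.018 ]
side [364 177  29  28 462] [378.197  189.8896] [ 0.7423 -0.0807  0.018 ]
side [276 181   8   8  53] [279.6226 184.2075] [0.5177 0.0627 0.018 ]
side [261 238   7   5  28] [263.9286 239.8571] [ 0.4048 -0.084   0.018 ]
side [543 296  69  84 621] [577.4461 338.0032] [ 0.8907 -0.6352  0.018 ]
```

```bash
python3 - <<'E'
from h import *
np.set_printoptions(precision=4,suppress=True)
s=load('side0.png');t=load('top0.png')
a=1.281;X=np.array([np.cos(a),np.sin(a),0]);Y=np.array([-np.sin(a),np.cos(a),0]);O=np.array([.5528,.1713,0])
def onp(c,p,x0=0):
    o,d=ray(c,*p); return o+d*((x0-(o-O)@X)/(d@X))
for n,pts in {'topfront':[(30,170),(350,131),(698,90)],'groove_hi':[(45,221),(350,180),(690,143)],'groove_lo':[(50,243),(350,203),(690,165)],'low_hi':[(70,337),(400,300)],'low_lo':[(75,358),(420,313),(690,281)],'boardbot':[(85,440),(400,408),(697,358)]}.items():
    for x,y in pts:
        p=onp(s,(x/5+195,y/5+65)); print(n,[(p-O)@X,(p-O)@Y,p[2]])
for nm,pts in {'topfront':[(235,45),(60,488)],'rear':[(175,12),(8,465)]}.items():
    for x,y in pts:
        p=onz(t,x/3.7+175,y/3.7+130,.227); print(nm,(p-O)@X,(p-O)@Y)
# foot rear/other corners
for p in [(265,100),(125,500)]:
    q=onz(t,p[0]/3.7+175,p[1]/3.7+130,.012); print('foot/slat top',(q-O)@X,(q-O)@Y)
E
```

```text
topfront [np.float64(-7.99497522129308e-17), np.float64(0.1660739637666512), np.float64(0.24349619985263216)]
topfront [np.float64(-8.776559488048027e-17), np.float64(0.008695568761445872), np.float64(0.2431461454392445)]
topfront [np.float64(1.2828824196676797e-16), np.float64(-0.16951260957005812), np.float64(0.24187186296254037)]
groove_hi [np.float64(8.146643802893175e-17), np.float64(0.16447250812301772), np.float64(0.2113000457397981)]
groove_hi [np.float64(1.6313303698246962e-16), np.float64(0.011128057029313746), np.float64(0.21277783231052583)]
groove_hi [np.float64(1.0518820130112471e-16), np.float64(-0.1663268293591898), np.float64(0.20886625102729683)]
groove_lo [np.float64(2.3888761811348397e-17), np.float64(0.16447226546691995), np.float64(0.19710302208410968)]
groove_lo [np.float64(4.306311331159473e-17), np.float64(0.012302442099732035), np.float64(0.19811626373350133)]
groove_lo [np.float64(-6.958875204741757e-17), np.float64(-0.16676163331481017), np.float64(0.19448563624095216)]
low_hi [np.float64(9.560697392948818e-17), np.float64(0.16515780990953563), np.float64(
[... 404 characters left out ...]
4(-0.16918893276462854), np.float64(0.11420564359660623)]
boardbot [np.float64(1.2647799213658741e-16), np.float64(0.16961439970064196), np.float64(0.05843018395553323)]
boardbot [np.float64(-5.466945591909026e-17), np.float64(-0.004005239460624494), np.float64(0.04919950837038933)]
boardbot [np.float64(7.956921423304707e-17), np.float64(-0.1750525905305032), np.float64(0.05562751626895446)]
topfront -0.005934114117718588 -0.16026465837047285
topfront 0.0056850024412932335 0.17310993478285078
rear 0.043389553279720335 -0.17121251450951838
rear 0.04499435016498519 0.16877837730278972
foot/slat top 0.012346799529571044 -0.17975268490069932
foot/slat top 0.012663580479095443 0.16811606579050803
```

```bash
cat >> h.py <<'E'
def pose():
    o=ctrl.get_obs(); return np.array(o['ee_pos']),R.from_euler('xyz',o['eef_rot'])
def plan(pt,Rt,n=None,maxs=.036,maxa=3.8,show=8):
    """print rows from present pose to target (TCP)"""
    p,r=pose(); rv=(r.inv()*Rt).as_rotvec(); d=pt-p
    need=max(np.linalg.norm(d)/maxs,np.degrees(np.linalg.norm(rv))/maxa,1); n=n or int(np.ceil(need))
    print('dist mm',np.round(np.linalg.norm(d)*1e3,1),'ang',np.round(np.degrees(np.linalg.norm(rv)),2),'rows',n)
    for i in range(min(n,show)):
        ri=r*R.from_rotvec(rv*i/n); t=ri.inv().apply(d/n)/.04; w=np.degrees(rv/n)/4
        print(i,'t',np.round(t,3),'r',np.round(w,3))
def tool(yaw,tilt):
    """tool x along board/bin +x (yaw), tilt = lean: tool z=(sin tilt along X, -cos tilt)"""
    X=np.array([np.cos(yaw),np.sin(yaw),0]);Z=np.array([0,0,1.])
    tz=np.sin(tilt)*X-np.cos(tilt)*Z; tx=np.cos(tilt)*X+np.sin(tilt)*Z
    return R.from_matrix(np.stack([tx,np.cross(tz,tx),tz],1))
E
python3 - <<'E'
from h import *
print(pose()[1].as_matrix().round(3)); print(tool(1.18,0).as_matrix().round(3))
E
python3 -m pendant '[{"tz":-1},{"tz":-1},{"tz":-1},{"tz":-1}]'
python3 - <<'E'
from h import *
st()
plan(np.array([.51,-.265,.45]),tool(1.18,0))
E
```

```text
[[-0.928  0.372 -0.   ]
 [ 0.372  0.928 -0.001]
 [ 0.    -0.001 -1.   ]]
[[ 0.381  0.925  0.   ]
 [ 0.925 -0.381  0.   ]
 [ 0.     0.    -1.   ]]
time_s 0.15
qpos [ 1.1234  0.3003  1.5214  0.      1.3207 -0.0666]
ee_pos [0.2044 0.5105 0.3022]
eef_rot [-3.1407e+00 -1.0000e-04  2.7608e+00]
force [ 0.2704 -0.0752  0.7245]
moment [-0.04    0.0177  0.0007]
grip_width 0.0938
dist mm 846.5 ang 90.57 rows 24
0 t [-0.596 -0.632 -0.153] r [-0.     0.     0.943]
1 t [-0.636 -0.591 -0.153] r [-0.     0.     0.943]
2 t [-0.674 -0.548 -0.153] r [-0.     0.     0.943]
3 t [-0.708 -0.503 -0.154] r [-0.     0.     0.943]
4 t [-0.74  -0.455 -0.154] r [-0.     0.     0.943]
5 t [-0.768 -0.405 -0.154] r [-0.     0.     0.943]
6 t [-0.793 -0.354 -0.154] r [-0.     0.     0.943]
7 t [-0.815 -0.301 -0.154] r [-0.     0.     0.943]$[0]: bad value
```

```bash
python3 -m pendant '[{"rx":0,"ry":0,"rz":0,"tx":0,"ty":0,"tz":-1,"grip":-1},{"rx":0,"ry":0,"rz":0,"tx":0,"ty":0,"tz":-1,"grip":-1},{"rx":0,"ry":0,"rz":0,"tx":0,"ty":0,"tz":-1,"grip":-1},{"rx":0,"ry":0,"rz":0,"tx":0,"ty":0,"tz":-1,"grip":-1}]'
python3 - <<'E'
from h import *
st()
plan(np.array([.51,-.265,.45]),tool(1.18,0))
E
```

```text
time_s: 0.48
ee_pos: [0.2042, 0.51, 0.4579]
eef_rot: [-3.122, -0.001, 2.761]
force: [-0.2, 0.5, 0.7]
grip_width: 0.0937
time_s 0.4833
qpos [ 1.1233  0.2434  1.2399 -0.      1.6784 -0.0666]
ee_pos [0.2042 0.51   0.4579]
eef_rot [-3.1215e+00 -1.3000e-03  2.7607e+00]
force [-0.2031  0.4895  0.7442]
moment [ 0.0271 -0.0016 -0.0111]
grip_width 0.0937
dist mm 833.2 ang 90.58 rows 24
0 t [-0.596 -0.631  0.02 ] r [-0.01   0.009  0.943]
1 t [-0.636 -0.59   0.019] r [-0.01   0.009  0.943]
2 t [-0.674 -0.547  0.018] r [-0.01   0.009  0.943]
3 t [-0.708 -0.502  0.018] r [-0.01   0.009  0.943]
4 t [-0.74  -0.454  0.017] r [-0.01   0.009  0.943]
5 t [-0.768 -0.404  0.016] r [-0.01   0.009  0.943]
6 t [-0.793 -0.353  0.015] r [-0.01   0.009  0.943]
7 t [-0.814 -0.3    0.015] r [-0.01   0.009  0.943]
```

```bash
python3 -m pendant '[{"rx":0,"ry":0,"rz":0.94,"tx":-0.6,"ty":-0.63,"tz":0,"grip":-1},{"rx":0,"ry":0,"rz":0.94,"tx":-0.64,"ty":-0.59,"tz":0,"grip":-1},{"rx":0,"ry":0,"rz":0.94,"tx":-0.67,"ty":-0.55,"tz":0,"grip":-1},{"rx":0,"ry":0,"rz":0.94,"tx":-0.71,"ty":-0.5,"tz":0,"grip":-1},{"rx":0,"ry":0,"rz":0.94,"tx":-0.74,"ty":-0.45,"tz":0,"grip":-1},{"rx":0,"ry":0,"rz":0.94,"tx":-0.77,"ty":-0.4,"tz":0,"grip":-1},{"rx":0,"ry":0,"rz":0.94,"tx":-0.79,"ty":-0.35,"tz":0,"grip":-1},{"rx":0,"ry":0,"rz":0.94,"tx":-0.81,"ty":-0.3,"tz":0,"grip":-1}]'
python3 - <<'E'
from h import *
st()
plan(np.array([.51,-.265,.45]),tool(1.18,0))
E
```

```text
time_s: 1.15
ee_pos: [0.306, 0.2459, 0.4687]
eef_rot: [-3.138, 0.003, 2.222]
force: [0.7, -0.1, 0.3]
grip_width: 0.0939
time_s 1.15
qpos [ 0.5848 -0.137   1.6152 -0.0028  1.6665 -0.0671]
ee_pos [0.306  0.2459 0.4687]
eef_rot [-3.1383e+00  2.6000e-03  2.2224e+00]
force [ 0.6627 -0.0848  0.326 ]
moment [ 0.0495 -0.0265 -0.0143]
grip_width 0.0939
dist mm 550.4 ang 59.73 rows 16
0 t [-0.828 -0.231  0.032] r [-0.001  0.004  0.933]
1 t [-0.841 -0.176  0.032] r [-0.001  0.004  0.933]
2 t [-0.851 -0.121  0.032] r [-0.001  0.004  0.933]
3 t [-0.857 -0.065  0.031] r [-0.001  0.004  0.933]
4 t [-0.859 -0.009  0.031] r [-0.001  0.004  0.933]
5 t [-0.858  0.046  0.031] r [-0.001  0.004  0.933]
6 t [-0.853  0.102  0.031] r [-0.001  0.004  0.933]
7 t [-0.845  0.158  0.031] r [-0.001  0.004  0.933]
```

```bash
python3 -m pendant '[{"rx":0,"ry":0,"rz":0.94,"tx":-0.83,"ty":-0.23,"tz":0,"grip":-1},{"rx":0,"ry":0,"rz":0.94,"tx":-0.84,"ty":-0.18,"tz":0,"grip":-1},{"rx":0,"ry":0,"rz":0.94,"tx":-0.85,"ty":-0.12,"tz":0,"grip":-1},{"rx":0,"ry":0,"rz":0.94,"tx":-0.86,"ty":-0.07,"tz":0,"grip":-1},{"rx":0,"ry":0,"rz":0.94,"tx":-0.86,"ty":0,"tz":0,"grip":-1},{"rx":0,"ry":0,"rz":0.94,"tx":-0.86,"ty":0.05,"tz":0,"grip":-1},{"rx":0,"ry":0,"rz":0.94,"tx":-0.85,"ty":0.1,"tz":0,"grip":-1},{"rx":0,"ry":0,"rz":0.94,"tx":-0.85,"ty":0.16,"tz":0,"grip":-1}]'
python3 - <<'E'
from h import *
st()
snap('wrist','w1.png')
plan(np.array([.51,-.265,.45]),tool(1.18,0))
E
```

```text
time_s: 1.82
ee_pos: [0.4052, -0.0251, 0.4699]
eef_rot: [3.141, 0.004, 1.671]
force: [1.0, 0.1, -0.6]
grip_width: 0.0943
time_s 1.8167
qpos [-0.1506 -0.1069  1.5858 -0.0035  1.6612 -0.2513]
ee_pos [ 0.4052 -0.0251  0.4699]
eef_rot [3.1409 0.0038 1.6712]
force [ 0.9704  0.1254 -0.5929]
moment [-0.0139  0.0288 -0.013 ]
grip_width 0.0943
dist mm 258.1 ang 27.67 rows 8
0 t [-0.763  0.254  0.064] r [0.001 0.009 0.865]
1 t [-0.746  0.299  0.063] r [0.001 0.009 0.865]
2 t [-0.727  0.344  0.063] r [0.001 0.009 0.865]
3 t [-0.705  0.387  0.062] r [0.001 0.009 0.865]
4 t [-0.68   0.429  0.062] r [0.001 0.009 0.865]
5 t [-0.653  0.469  0.061] r [0.001 0.009 0.865]
6 t [-0.624  0.508  0.061] r [0.001 0.009 0.865]
7 t [-0.592  0.545  0.06 ] r [0.001 0.009 0.865]
```

View pics/w1.png

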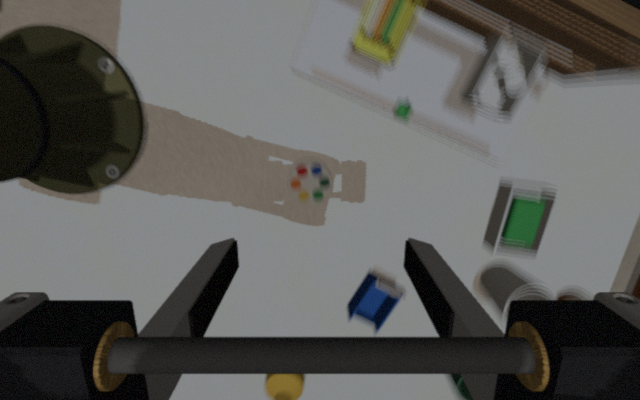

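```bash
python3 -m pendant '[{"rx":0,"ry":0,"rz":0.87,"tx":-0.76,"ty":0.25,"tz":0.3,"grip":-1},{"rx":0,"ry":0,"rz":0.87,"tx":-0.75,"ty":0.3,"tz":0.3,"grip":-1},{"rx":0,"ry":0,"rz":0.87,"tx":-0.73,"ty":0.34,"tz":0.3,"grip":-1},{"rx":0,"ry":0,"rz":0.87,"tx":-0.7,"ty":0.39,"tz":0.3,"grip":-1},{"rx":0,"ry":0,"rz":0.87,"tx":-0.68,"ty":0.43,"tz":0.3,"grip":-1},{"rx":0,"ry":0,"rz":0.87,"tx":-0.65,"ty":0.47,"tz":0.3,"grip":-1},{"rx":0,"ry":0,"rz":0.87,"tx":-0.62,"ty":0.5,"tz":0.3,"grip":-1},{"rx":0,"ry":0,"rz":0,"tx":0,"ty":0,"tz":0,"grip":-1}]'
python3 - <<'E'
from h import *
st()
snap('wrist','w2.png')
plan(np.array([.51,-.265,.45]),tool(1.18,0))
E
```

```text
time_s: 2.53
ee_pos: [0.4973, -0.2495, 0.3808]
eef_rot: [3.141, 0.003, 1.212]
force: [-1.0, -0.6, -1.9]
grip_width: 0.0939
time_s 2.5333
qpos [-0.53    0.2674  1.3823 -0.0028  1.4906 -0.1711]
ee_pos [ 0.4973 -0.2495  0.3808]
eef_rot [3.1408e+00 3.0000e-03 1.2121e+00]
force [-0.9515 -0.6001 -1.8725]
moment [-0.0866  0.0851  0.0129]
grip_width 0.0939
dist mm 71.3 ang 2.03 rows 2
0 t [-0.146  0.23  -0.848] r [0.012 0.02  0.253]
1 t [-0.141  0.232 -0.848] r [0.012 0.02  0.253]
```

View pics/w2.png

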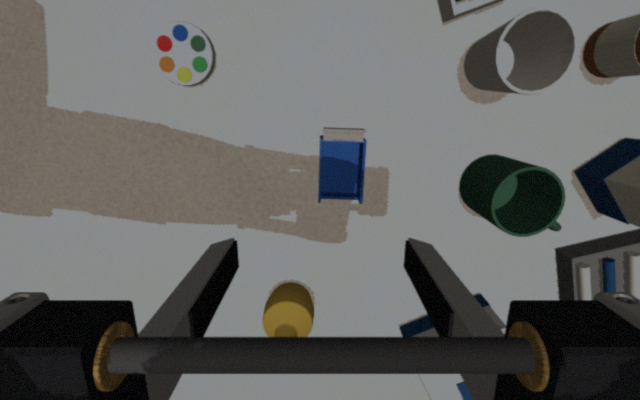

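```bash
python3 - <<'E'
from h import *
c=load('w2.png')
im=c['pixels'][115:220,295:395]; im=cv2.resize(im,None,fx=6,fy=6,interpolation=cv2.INTER_CUBIC)
cv2.imwrite('pics/w2c.png',np.clip(im*1.8,0,255).astype(np.uint8))
E
```

```text
(no output)
```

View pics/w2c.png

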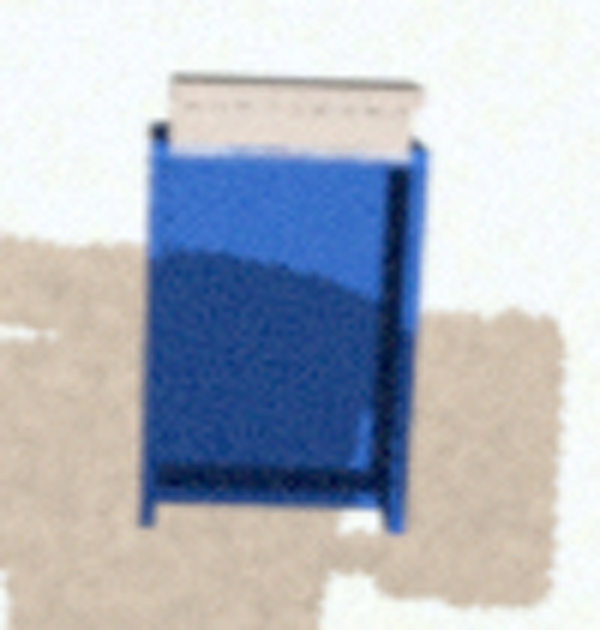

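```bash
python3 - <<'E'
from h import *
np.set_printoptions(precision=4,suppress=True)
c=load('w2.png')
P=[onz(c,x/6+295-.4,y/6+115-.4,.045) for x,y in [(150,143),(428,149),(140,525),(405,532)]]
print(P); b=(P[0]+P[1])/2;f=(P[2]+P[3])/2;d=b-f
print('len',np.linalg.norm(d),'w',np.linalg.norm(P[0]-P[1]),np.linalg.norm(P[2]-P[3]),'c',(b+f)/2,'yaw',np.arctan2(d[1],d[0]),np.arctan2(*(P[0]-P[1])[[1,0]])-np.pi/2,np.arctan2(*(P[2]-P[3])[[1,0]])-np.pi/2)
Q=[onz(c,x/6+295-.4,y/6+115-.4,.063) for x,y in [(172,75),(420,85)]];print('lip',Q,(Q[0]+Q[1])/2)
E
```

```text
[array([ 0.5101, -0.2105,  0.045 ]), array([ 0.5618, -0.231 ,  0.045 ]), array([ 0.4803, -0.2841,  0.045 ]), array([ 0.5321, -0.3051,  0.045 ])]
len 0.07961793656686697 w 0.05561283628656324 0.055885262826953386 c [ 0.5211 -0.2577  0.045 ] yaw 1.187763003039719 1.1921950218569446 1.1859064788110092
lip [array([ 0.5191, -0.1984,  0.063 ]), array([ 0.5626, -0.2166,  0.063 ])] [ 0.5409 -0.2075  0.063 ]
```

```bash
python3 - <<'E'
from h import *
L=np.radians(25); Rt=tool(1.189,L); g=np.array([.5208,-.2585,.027]); tz=Rt.as_matrix()[:,2]
plan(g-tz*(.078+.08),Rt)
print(g-tz*.078)
E
```

```text
dist mm 224.0 ang 25.2 rows 7
0 t [-0.242  0.086  0.758] r [-0.008  0.898  0.054]
1 t [-0.289  0.087  0.741] r [-0.008  0.898  0.054]
2 t [-0.335  0.087  0.722] r [-0.008  0.898  0.054]
3 t [-0.379  0.088  0.699] r [-0.008  0.898  0.054]
4 t [-0.422  0.089  0.674] r [-0.008  0.898  0.054]
5 t [-0.463  0.091  0.646] r [-0.008  0.898  0.054]
6 t [-0.502  0.092  0.616] r [-0.008  0.898  0.054]
[ 0.50851792 -0.2890907   0.09769201]
```

```bash
python3 -m pendant '[{"rx":0,"ry":0.9,"rz":0.05,"tx":-0.24,"ty":0.09,"tz":0.76,"grip":-1},{"rx":0,"ry":0.9,"rz":0.05,"tx":-0.29,"ty":0.09,"tz":0.74,"grip":-1},{"rx":0,"ry":0.9,"rz":0.05,"tx":-0.33,"ty":0.09,"tz":0.72,"grip":-1},{"rx":0,"ry":0.9,"rz":0.05,"tx":-0.38,"ty":0.09,"tz":0.7,"grip":-1},{"rx":0,"ry":0.9,"rz":0.05,"tx":-0.42,"ty":0.09,"tz":0.67,"grip":-1},{"rx":0,"ry":0.9,"rz":0.05,"tx":-0.46,"ty":0.09,"tz":0.65,"grip":-1}]'
python3 - <<'E'
from h import *
st()
L=np.radians(25); Rt=tool(1.189,L); g=np.array([.5208,-.2585,.027]); tz=Rt.as_matrix()[:,2]
plan(g-tz*(.078+.06),Rt)
E
```

```text
time_s: 3.08
ee_pos: [0.5008, -0.3062, 0.2054]
eef_rot: [3.122, -0.384, 1.212]
force: [0.8, 0.0, 1.1]
grip_width: 0.0939
time_s 3.0833
qpos [-0.7178  0.5148  1.4873  0.3827  1.2822 -0.4913]
ee_pos [ 0.5008 -0.3062  0.2054]
eef_rot [ 3.122  -0.3845  1.2115]
force [0.755  0.0195 1.1072]
moment [-0.2022  0.1208 -0.006 ]
grip_width 0.0939
dist mm 53.8 ang 3.26 rows 2
0 t [-0.327 -0.003  0.588] r [0.076 0.37  0.152]
1 t [-0.342  0.003  0.579] r [0.076 0.37  0.152]
```

```bash
python3 -m pendant '[{"rx":0.08,"ry":0.37,"rz":0.15,"tx":-0.33,"ty":0,"tz":0.59,"grip":-1},{"rx":0.08,"ry":0.37,"rz":0.15,"tx":-0.34,"ty":0,"tz":0.58,"grip":-1},{"rx":0,"ry":0,"rz":0,"tx":0,"ty":0,"tz":0,"grip":-1}]'
python3 - <<'E'
from h import *
st(); snap('wrist','w3.png')
L=np.radians(25); Rt=tool(1.189,L); g=np.array([.5208,-.2585,.027]); tz=Rt.as_matrix()[:,2]
plan(g-tz*(.078+.0),Rt,3)
E
```

```text
time_s: 3.33
ee_pos: [0.4973, -0.3114, 0.1455]
eef_rot: [-3.135, -0.445, 1.187]
force: [-0.6, 0.2, -0.4]
grip_width: 0.0939
time_s 3.3333
qpos [-0.7412  0.6096  1.506   0.4391  1.231  -0.5507]
ee_pos [ 0.4973 -0.3114  0.1455]
eef_rot [-3.1346 -0.445   1.1872]
force [-0.6044  0.1519 -0.3762]
moment [-0.2634  0.1931  0.0747]
grip_width 0.0939
dist mm 56.5 ang 0.42 rows 3
0 t [0.005 0.011 0.471] r [-0.016 -0.031  0.002]
1 t [0.006 0.011 0.471] r [-0.016 -0.031  0.002]
2 t [0.007 0.01  0.471] r [-0.016 -0.031  0.002]
```

View pics/w3.png

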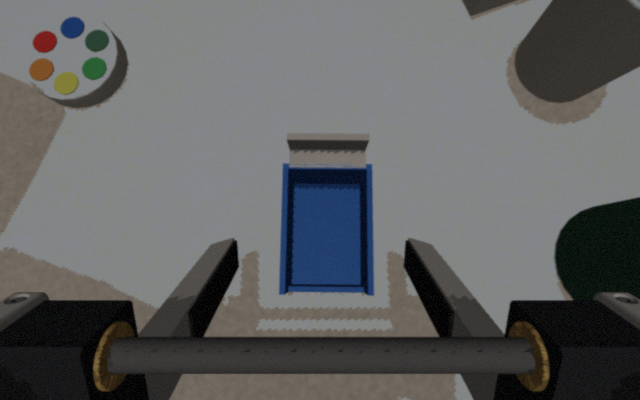

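```bash
python3 - <<'E'
from h import *
np.set_printoptions(precision=4,suppress=True)
c=load('w3.png');p,r=pose();M=c['world_from_camera']
print('cam in tool',r.inv().apply(M[:3,3]-p)); print((r.inv()*R.from_matrix(M[:3,:3])).as_matrix())
P=[onz(c,x,y,.045) for x,y in [(281.5,165.5),(372,165.5),(279,294),(374,294)]]
print(P,sum(P)/4,np.linalg.norm(P[0]-P[1]),np.linalg.norm(P[0]-P[2]))
print('in tool',[r.inv().apply(q-p) for q in P])
E
```

```text
cam in tool [ 0.08   -0.001  -0.0799]
[[-0.0007  0.9614  0.2751]
 [ 1.     -0.0003  0.0036]
 [ 0.0036  0.2751 -0.9614]]
[array([ 0.5093, -0.2114,  0.045 ]), array([ 0.5622, -0.2325,  0.045 ]), array([ 0.4802, -0.2844,  0.045 ]), array([ 0.5325, -0.3052,  0.045 ])] [ 0.5211 -0.2584  0.045 ] 0.05696502502335254 0.07864965943941252
in tool [array([ 0.0435, -0.0265,  0.1352]), array([0.0435, 0.0304, 0.135 ]), array([-0.0276, -0.0265,  0.1015]), array([-0.0274,  0.0298,  0.1014])]
```

```bash
python3 -m pendant '[{"rx":0,"ry":-0.03,"rz":0,"tx":0,"ty":0.02,"tz":0.47,"grip":-1},{"rx":0,"ry":-0.03,"rz":0,"tx":0,"ty":0.02,"tz":0.47,"grip":-1},{"rx":0,"ry":-0.03,"rz":0,"tx":0,"ty":0.02,"tz":0.3,"grip":-1},{"rx":0,"ry":0,"rz":0,"tx":0,"ty":0,"tz":0.12,"grip":-1},{"rx":0,"ry":0,"rz":0,"tx":0,"ty":0,"tz":0,"grip":-1}]'
python3 - <<'E'
from h import *
st(); snap('wrist','w4.png')
L=np.radians(25); Rt=tool(1.189,L); g=np.array([.5208,-.2585,.027]); tz=Rt.as_matrix()[:,2]
plan(g-tz*(.078+.0),Rt,3)
E
```

```text
time_s: 3.8
ee_pos: [0.5135, -0.2892, 0.1091]
eef_rot: [3.128, -0.428, 1.203]
force: [0.6, -0.0, 0.5]
grip_width: 0.0939
time_s 3.8
qpos [-0.6931  0.6544  1.5295  0.455   1.1319 -0.5548]
ee_pos [ 0.5135 -0.2892  0.1091]
eef_rot [ 3.1285 -0.4284  1.2031]
force [ 0.6039 -0.0472  0.5358]
moment [-0.2629  0.1582 -0.0315]
grip_width 0.0939
dist mm 13.0 ang 0.99 rows 3
0 t [-0.052 -0.042  0.085] r [0.038 0.038 0.062]
1 t [-0.052 -0.041  0.085] r [0.038 0.038 0.062]
2 t [-0.053 -0.041  0.085] r [0.038 0.038 0.062]
```

View pics/w4.png

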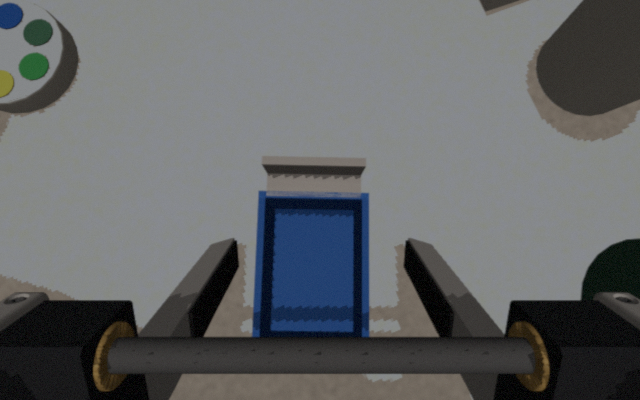

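```bash
python3 -m pendant '[{"rx":0.05,"ry":0.04,"rz":0.08,"tx":-0.07,"ty":-0.04,"tz":0.12,"grip":-1},{"rx":0.05,"ry":0.04,"rz":0.08,"tx":-0.07,"ty":-0.04,"tz":0.12,"grip":-1},{"rx":0,"ry":0,"rz":0,"tx":0,"ty":0,"tz":0,"grip":-1}]'
python3 - <<'E'
from h import *
st(); c=snap('wrist','w5.png')
L=np.radians(25); Rt=tool(1.189,L); g=np.array([.5208,-.2585,.027]); tz=Rt.as_matrix()[:,2]
plan(g-tz*(.078+.0),Rt,2)
im=c['pixels'];m=cv2.inRange(cv2.cvtColor(im,cv2.COLOR_BGR2HSV),(100,120,30),(125,255,255)); m[:,:240]=0;m[:,410:]=0
for y in (200,230,260): 
    x=np.flatnonzero(m[y]); print(y,x.min() if len(x) else 0,x.max() if len(x) else 0)
E
```

```text
time_s: 4.1
ee_pos: [0.5108, -0.2902, 0.1009]
eef_rot: [3.136, -0.433, 1.193]
force: [0.9, -0.4, 0.3]
grip_width: 0.0938
time_s 4.1
qpos [-0.698   0.6659  1.5341  0.4594  1.1242 -0.558 ]
ee_pos [ 0.5108 -0.2902  0.1009]
eef_rot [ 3.1359 -0.4328  1.1926]
force [ 0.9403 -0.3631  0.3089]
moment [-0.211   0.148  -0.0313]
grip_width 0.0938
dist mm 4.6 ang 0.4 rows 2
0 t [-0.016 -0.035  0.043] r [0.034 0.027 0.025]
1 t [-0.016 -0.035  0.043] r [0.034 0.027 0.025]
200 260 374
230 259 374
260 258 375
```

View pics/w5.png

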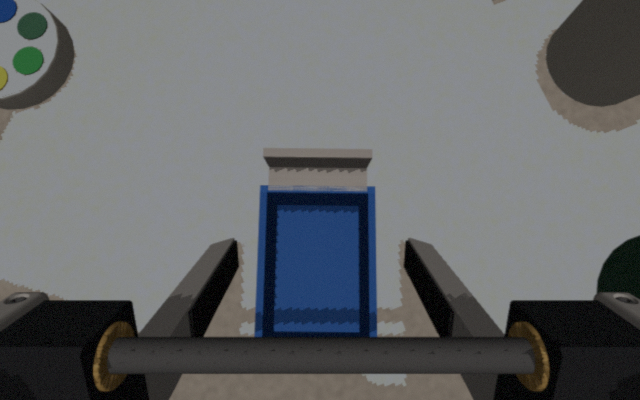

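```bash
python3 -m pendant '[{"rx":0.03,"ry":0.03,"rz":0.03,"tx":-0.02,"ty":-0.04,"tz":0.05,"grip":-1},{"rx":0.03,"ry":0.03,"rz":0.03,"tx":-0.02,"ty":-0.04,"tz":0.05,"grip":-1},{"rx":0,"ry":0,"rz":0,"tx":0,"ty":0,"tz":0,"grip":-1}]'
python3 - <<'E'
from h import *
st()
L=np.radians(25); Rt=tool(1.189,L); g=np.array([.5208,-.2585,.027]); tz=Rt.as_matrix()[:,2]
plan(g-tz*(.078+.0),Rt,2)
E
python3 -m pendant '[{"rx":0,"ry":0,"rz":0,"tx":0,"ty":0,"tz":0,"grip":0.2},{"rx":0,"ry":0,"rz":0,"tx":0,"ty":0,"tz":0,"grip":0.6},{"rx":0,"ry":0,"rz":0,"tx":0,"ty":0,"tz":0,"grip":1},{"rx":0,"ry":0,"rz":0,"tx":0,"ty":0,"tz":0,"grip":1},{"rx":0,"ry":0,"rz":0,"tx":0,"ty":0,"tz":0,"grip":1}]' 25
```

```text
time_s: 4.4
ee_pos: [0.5077, -0.2894, 0.0971]
eef_rot: [3.141, -0.437, 1.187]
force: [0.6, 0.1, 0.2]
grip_width: 0.0937
time_s 4.4
qpos [-0.7011  0.6684  1.5419  0.463   1.121  -0.5617]
ee_pos [ 0.5077 -0.2894  0.0971]
eef_rot [ 3.1413 -0.4371  1.1873]
force [0.5683 0.1475 0.2392]
moment [-0.2187  0.1634 -0.0291]
grip_width 0.0937
dist mm 1.1 ang 0.11 rows 2
0 t [ 0.01   0.007 -0.003] r [ 0.007 -0.005 -0.011]
1 t [ 0.01   0.007 -0.003] r [ 0.007 -0.005 -0.011]
time_s: 4.82
ee_pos: [0.5077, -0.2896, 0.0972]
eef_rot: [3.141, -0.437, 1.187]
force: [-0.1, 0.3, 0.1]
grip_width: 0.0637
```

```bash
python3 -m pendant '[{"rx":0,"ry":0,"rz":0,"tx":0,"ty":0,"tz":0,"grip":1},{"rx":0,"ry":0,"rz":0,"tx":0,"ty":0,"tz":0,"grip":1},{"rx":0,"ry":0,"rz":0,"tx":0,"ty":0,"tz":0,"grip":1},{"rx":0,"ry":0,"rz":0,"tx":0,"ty":0,"tz":0,"grip":1}]'
python3 - <<'E'
from h import *
st(); snap('wrist','w6.png')
E
```

```text
time_s: 5.15
ee_pos: [0.5077, -0.2896, 0.0972]
eef_rot: [3.141, -0.437, 1.187]
force: [0.0, -0.6, 1.1]
grip_width: 0.0558
time_s 5.15
qpos [-0.7014  0.6683  1.5417  0.4629  1.1211 -0.5617]
ee_pos [ 0.5077 -0.2896  0.0972]
eef_rot [ 3.1412 -0.4369  1.1872]
force [ 0.0296 -0.5868  1.0986]
moment [-0.2377  0.155  -0.0357]
grip_width 0.0558
```

View pics/w6.png

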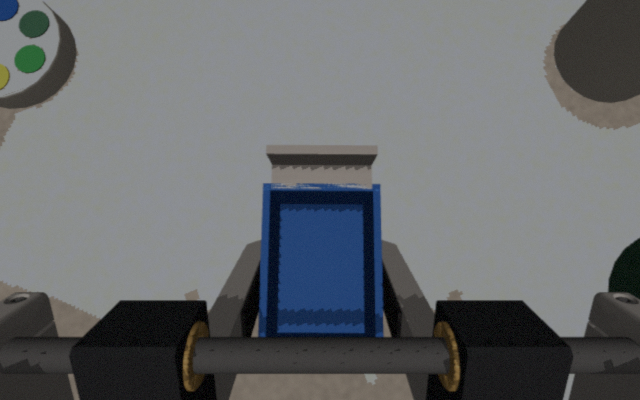

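```bash
python3 - <<'E'
from h import *
np.set_printoptions(precision=4,suppress=True)
c=load('w6.png');p,r=pose();a=1.187;X=np.array([np.cos(a),np.sin(a),0])
C=np.array([.521,-.258,.023])
for u,v,z,n in [(322,146,.063,'lip top back edge 53'),(322,152,.063,'lip top front edge 49'),(321,185,.045,'rim back 40'),(267,147,.063,'lipL'),(377,147,.063,'lipR'),(263,185,.045,'rimL'),(381,185,.045,'rimR')]:
    q=onz(c,u,v,z); print(n,q,'x from C',(q-C)@X*1e3,'y',(q-C)@np.array([-X[1],X[0],0])*1e3, r.inv().apply(q-p))
g=p+r.apply([0,0,.078]); print('grasp',g,'rel C',(g-C)@X)
root=C+.04*X+[0,0,.018]; print('root in tool',r.inv().apply(root-p))
E
```

```text
lip top back edge 53 [ 0.5402 -0.209   0.063 ] x from C 52.604612912692616 y 0.5197094157533247 [ 0.0643 -0.0001  0.0678]
lip top front edge 49 [ 0.5392 -0.2115  0.063 ] x from C 49.913215800611106 y 0.5169982032743968 [ 0.0618 -0.0001  0.0666]
rim back 40 [ 0.5348 -0.2213  0.045 ] x from C 39.214231691053755 y 0.9195298158781029 [ 0.0445 -0.0005  0.0784]
lipL [ 0.518  -0.2006  0.063 ] x from C 52.116533101548946 y 24.304008193736237 [ 0.0638 -0.0238  0.0675]
lipR [ 0.5621 -0.2183  0.063 ] x from C 52.19346121703834 y -23.267428514749277 [0.0639 0.0237 0.0676]
rimL [ 0.5091 -0.2109  0.045 ] x from C 39.170170764174564 y 28.65802817137401 [ 0.0445 -0.0282  0.0784]
rimR [ 0.5615 -0.232   0.045 ] x from C 39.25981586505732 y -27.777926756029828 [0.0445 0.0282 0.0784]
grasp [ 0.5201 -0.259   0.0265] rel C -0.0012872257467446454
root in tool [0.0435 0.0004 0.0824]
```

```bash
cat >> h.py <<'E'
A=1.281;O=np.array([.5528,.1713,0])
RT=np.array([.0432,0,.0822]); LEAN=np.radians(25)
def S2W(v):
    X=np.array([np.cos(A),np.sin(A),0]);Y=np.array([-np.sin(A),np.cos(A),0]); return O+v[0]*X+v[1]*Y+np.array([0,0,v[2]])
def W2S(q):
    X=np.array([np.cos(A),np.sin(A),0]);Y=np.array([-np.sin(A),np.cos(A),0]); d=np.array(q)-O; return np.array([d@X,d@Y,d[2]])
def binpose(root,th):
    Rt=tool(A,LEAN-np.radians(th)); return S2W(root)-Rt.apply(RT),Rt
def binnow():
    p,r=pose(); q=W2S(p+r.apply(RT)); zt=r.apply([0,0,1]);xt=r.apply([1,0,0])
    lean=np.degrees(np.arctan2(xt[2],-zt[2])); yaw=np.degrees(np.arctan2(xt[1],xt[0])-A)
    o=ctrl.get_obs(); print('t',round(o['time_s'],2),'root mm',np.round(q*1e3,1),'theta',round(25-lean,2),'yawerr',round(yaw,2),'roll',round(np.degrees(np.arcsin(r.apply([0,1,0])[2])),2),'F',np.round(o['force'],1),'M',np.round(o['moment'],2),'w',round(o['grip_width'],4),'q',np.round(o['qpos'],2))
def go(root,th,n=None,**k):
    plan(*binpose(np.array(root)/1e3,th),n,**k)
E
python3 -m pendant '[{"rx":0,"ry":0,"rz":0,"tx":0.2,"ty":0,"tz":-0.4,"grip":1},{"rx":0,"ry":0,"rz":0,"tx":0.4,"ty":0,"tz":-0.9,"grip":1},{"rx":0,"ry":0,"rz":0,"tx":0.4,"ty":0,"tz":-0.9,"grip":1},{"rx":0,"ry":0,"rz":0,"tx":0.4,"ty":0,"tz":-0.9,"grip":1}]'
python3 - <<'E'
from h import *
binnow(); go([-230,0,260],0)
E
```

```text
time_s: 5.53
ee_pos: [0.5048, -0.2895, 0.2282]
eef_rot: [-3.123, -0.441, 1.179]
force: [0.5, -0.7, -1.4]
grip_width: 0.0559
t 5.53 root mm [-381.3  -91.7  172.3] theta -0.28 yawerr -5.83 roll -0.97 F [ 0.5 -0.7 -1.4] M [-0.37  0.14 -0.03] w 0.0559 q [-0.7   0.49  1.47  0.42  1.36 -0.45]
dist mm 195.0 ang 5.46 rows 6
0 t [ 0.691 -0.421 -0.072] r [ 0.058 -0.013 -0.22 ]
1 t [ 0.698 -0.41  -0.071] r [ 0.058 -0.013 -0.22 ]
2 t [ 0.704 -0.4   -0.07 ] r [ 0.058 -0.013 -0.22 ]
3 t [ 0.71  -0.389 -0.069] r [ 0.058 -0.013 -0.22 ]
4 t [ 0.716 -0.379 -0.068] r [ 0.058 -0.013 -0.22 ]
5 t [ 0.721 -0.368 -0.067] r [ 0.058 -0.013 -0.22 ]
```

```bash
python3 -m pendant '[{"rx":0.06,"ry":0,"rz":-0.2,"tx":0.69,"ty":-0.42,"tz":-0.07,"grip":1},{"rx":0.06,"ry":0,"rz":-0.22,"tx":0.7,"ty":-0.41,"tz":-0.07,"grip":1},{"rx":0.06,"ry":0,"rz":-0.22,"tx":0.7,"ty":-0.4,"tz":-0.07,"grip":1},{"rx":0.06,"ry":0,"rz":-0.22,"tx":0.71,"ty":-0.39,"tz":-0.07,"grip":1},{"rx":0.06,"ry":0,"rz":-0.22,"tx":0.72,"ty":-0.38,"tz":-0.07,"grip":1},{"rx":0.06,"ry":0,"rz":-0.22,"tx":0.72,"ty":-0.37,"tz":-0.07,"grip":1},{"rx":0,"ry":0,"rz":0,"tx":0,"ty":0,"tz":0,"grip":1},{"rx":0,"ry":0,"rz":0,"tx":0,"ty":0,"tz":0,"grip":1}]'
python3 - <<'E'
from h import *
binnow(); snap('wrist','w7.png'); go([-230,0,260],0)
E
```

```text
time_s: 6.2
ee_pos: [0.4631, -0.1138, 0.3286]
eef_rot: [3.127, -0.437, 1.289]
force: [0.5, 0.2, -1.2]
grip_width: 0.056
t 6.2 root mm [-224.9    3.9  272.4] theta -0.06 yawerr 0.46 roll 0.76 F [ 0.5  0.2 -1.2] M [-0.37  0.14 -0.03] w 0.056 q [-0.47  0.13  1.71  0.44  1.4  -0.28]
dist mm 14.0 ang 0.77 rows 1
0 t [-0.242  0.102  0.231] r [ 0.164 -0.019  0.1  ]
```

View pics/w7.png

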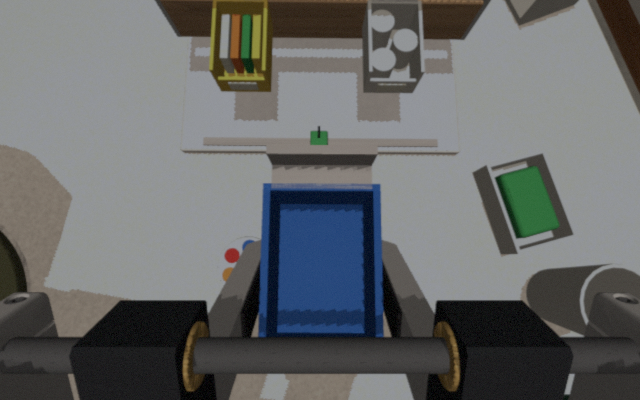

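```bash
python3 - <<'E'
from h import *
np.set_printoptions(precision=4,suppress=True)
c=load('w7.png')
im=c['pixels'][100:175,150:490]; cv2.imwrite('pics/w7c.png',np.clip(cv2.resize(im,None,fx=2.3,fy=2.3,interpolation=cv2.INTER_CUBIC)*1.8,0,255).astype(np.uint8))
im=c['pixels'][110:160,285:355]; cv2.imwrite('pics/w7d.png',np.clip(cv2.resize(im,None,fx=10,fy=10,interpolation=cv2.INTER_CUBIC)*1.8,0,255).astype(np.uint8))
hsv=cv2.cvtColor(c['pixels'],cv2.COLOR_BGR2HSV); m=cv2.inRange(hsv,(50,100,40),(85,255,255)); m[:,:290]=0;m[:,350:]=0;m[:115]=0;m[150:]=0
ys,xs=np.nonzero(m); print(xs.min(),xs.max(),ys.min(),ys.max(),xs.mean(),ys.mean())
q=onz(c,xs.mean(),ys.mean(),.024); print('marker',W2S(q),q)
g=c['pixels'].astype(int).sum(2)
for y in (60,100,120,145):
    print(y,g[y,170:200].tolist(),g[y,445:475].tolist())
E
```

```text
311 326 132 144 318.5532994923858 138.0203045685279
marker [-0.1111  0.0044  0.024 ] [0.5168 0.066  0.024 ]
60 [443, 443, 438, 439, 440, 439, 434, 435, 437, 438, 437, 441, 445, 447, 439, 445, 437, 437, 442, 444, 387, 352, 352, 355, 351, 355, 352, 356, 351, 350] [344, 345, 345, 343, 339, 357, 393, 434, 437, 436, 440, 443, 442, 443, 444, 448, 436, 442, 441, 445, 446, 445, 450, 437, 444, 443, 447, 443, 442, 441]
100 [445, 443, 445, 443, 445, 449, 452, 449, 449, 449, 439, 445, 445, 428, 429, 438, 444, 447, 445, 442, 446, 444, 447, 444, 448, 448, 446, 448, 444, 446] [446, 454, 449, 450, 442, 443, 449, 448, 446, 448, 440, 430, 437, 441, 436, 433, 439, 443, 441, 441, 444, 446, 443, 442, 440, 438, 439, 443, 446, 449]
120 [441, 447, 446, 438, 446, 453, 445, 446, 447, 452, 446, 440, 435, 429, 443, 449, 447, 442, 449, 450, 450, 450, 448, 453, 451, 450, 447, 448, 450, 450] [450, 451, 455, 447, 445, 448, 454, 448, 450, 446, 442, 443, 433, 439, 450, 448, 443, 439, 439, 444, 445, 442, 447, 439, 451, 446, 443, 445, 447, 445]
145 [443, 447, 440, 447, 441, 447, 438, 444, 444, 444, 443, 442, 444, 449, 451, 449, 453, 452, 451, 449, 448, 448, 455, 449, 451, 446, 447, 451, 453, 451] [450, 451, 449, 450, 452, 451, 443, 455, 453, 450, 451, 452, 449, 437, 440, 442, 450, 447, 443, 451, 446, 453, 450, 450, 447, 443, 445, 450, 448, 441]
```

View pics/w7c.png

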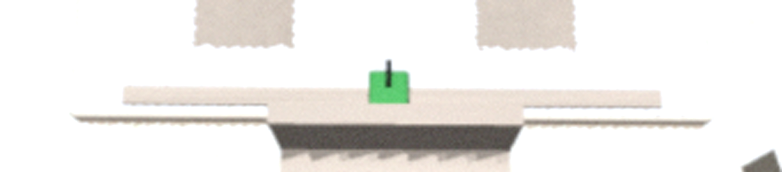

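View pics/w7d.png

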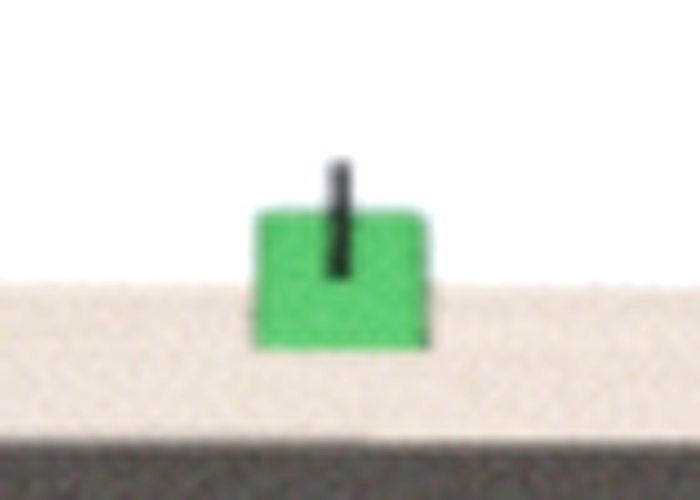

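```bash
python3 - <<'E'
from h import *
np.set_printoptions(precision=4,suppress=True)
c=load('w7.png')
a=onz(c,181.5,151,.012);b=onz(c,458.5,153.,.012)
print(W2S(a),W2S(b),np.linalg.norm(a-b)); d=a-b; print('A est',np.arctan2(d[1],d[0])-np.pi/2, 'mid',W2S((a+b)/2))
m0=onz(c,318.7,131.5,.024);print('marker rear edge top',W2S(m0),m0)
# slat front bottom corners / yellow bin
print(W2S(onz(c,180,36,.055)),W2S(onz(c,478,40,.055)))
E
```

```text
[-0.1255  0.1791  0.012 ] [-0.1255 -0.1761  0.012 ] 0.35513419999316587
A est 1.280981771032506 mid [-0.1255  0.0015  0.012 ]
marker rear edge top [-0.1026  0.0042  0.024 ] [0.5194 0.0742 0.024 ]
[0.0054 0.173  0.055 ] [ 0.0045 -0.1901  0.055 ]
```

```bash
cat > path.py <<'E'
import numpy as np
def rectpts(x0,x1,z0,z1,n=.5):
    xs=np.arange(x0,x1+.01,n);zs=np.arange(z0,z1+.01,n)
    return np.vstack([np.c_[xs,0*xs+z0],np.c_[xs,0*xs+z1],np.c_[0*zs+x0,zs],np.c_[0*zs+x1,zs]])
BIN=[(0,13,0,4),(9,13,0,22),(-80,0,-41,4)]
OBS=[(0,5,18,48),(0,5,-60,0),(34,40,-60,48)]
BP=np.vstack([rectpts(*b) for b in BIN]);OP=np.vstack([rectpts(*o) for o in OBS])
def sd(P,rects):
    d=np.full(len(P),1e9)
    for x0,x1,z0,z1 in rects:
        dx=np.maximum(x0-P[:,0],P[:,0]-x1);dz=np.maximum(z0-P[:,1],P[:,1]-z1)
        o=np.hypot(np.maximum(dx,0),np.maximum(dz,0))+np.minimum(np.maximum(dx,dz),0); d=np.minimum(d,o)
    return d
def clear(root,th):
    t=np.radians(th);M=np.array([[np.cos(t),-np.sin(t)],[np.sin(t),np.cos(t)]]) # rows ex',ez'
    P=BP@M+root; a=sd(P,OBS).min(); Q=(OP-root)@M.T; return min(a,sd(Q,BIN).min())
E
python3 - <<'E'
from path import *
for th in (45,42,40,35,30,25,20,15,10,5,0,-2,-4):
    best=[]
    for x in np.arange(-16,6,.5):
        for z in np.arange(-2,26,.5):
            t=np.radians(th); # lip top inside: corner (9,22)
            lx=x+9*np.cos(t)+22*np.sin(t); lz=z-9*np.sin(t)+22*np.cos(t); bx=x+13*np.cos(t); 
            if lx<6 or lz<18.: continue
            best.append((clear(np.array([x,z]),th),x,z))
    best.sort(reverse=True); print(th,[tuple(map(float,np.round(b,1))) for b in best[:3]], sum(b[0]>0 for b in best)*.25,'mm2')
# entry line at 45 and 42
for th in (45,42,40):
  t=np.radians(th);ez=np.array([np.sin(t),np.cos(t)]);ex=np.array([np.cos(t),-np.sin(t)])
  for s in range(-26,13,3):
    c=max((clear(r*ex+s*ez,th),r) for r in np.arange(-20,-8,.5)); p=c[1]*ex+s*ez
    print(th,s,np.round(c,1),'root',np.round(p,1))
E
```

```text
45 [(3.8, -6.5, 13.0), (3.8, -7.0, 13.0), (3.8, -6.0, 13.0)] 101.75 mm2
42 [(3.8, -6.0, 12.5), (3.8, -6.5, 12.5), (3.8, -6.5, 13.0)] 111.25 mm2
40 [(4.1, -6.0, 12.5), (3.7, -5.5, 12.5), (3.7, -6.5, 12.5)] 123.25 mm2
35 [(4.1, -5.0, 11.5), (4.0, -5.5, 11.5), (3.9, -1.0, 9.0)] 130.75 mm2
30 [(4.5, -1.5, 9.0), (4.5, -4.0, 10.5), (4.5, -0.5, 8.5)] 133.0 mm2
25 [(5.0, -2.0, 9.0), (5.0, -2.5, 9.0), (5.0, -3.0, 9.5)] 127.0 mm2
20 [(5.2, -2.5, 8.5), (5.0, -2.5, 9.0), (5.0, -2.0, 9.0)] 118.25 mm2
15 [(4.4, -2.0, 9.5), (4.4, -2.5, 7.5), (4.3, -2.5, 8.0)] 107.0 mm2
10 [(3.6, -2.5, 6.5), (3.6, -2.0, 9.5), (3.5, -2.0, 9.0)] 92.75 mm2
5 [(2.8, -2.5, 3.5), (2.8, -2.0, 9.0), (2.8, -2.0, 9.5)] 72.25 mm2
0 [(2.0, -2.0, 12.0), (2.0, -2.0, 11.5), (2.0, -2.0, 11.0)] 40.5 mm2
-2 [(0.6, -2.0, 13.0), (0.6, -2.0, 12.5), (0.6, -2.0, 12.0)] 14.0 mm2
-4 [(-1.9, -1.0, 15.0), (-1.9, -1.0, 14.5), (-1.9, -1.0, 14.0)] 0.0 mm2
45 -26 [  8.1 -20. ] root [-32.5  -4.2]
45 -23 [  7.1 -20. ] root [-30.4  -2.1]
45 -20 [  7. -20.] root [-28.3  -0. ]
45 -17 [  7. -20.] root [-26.2   2.1]
45 -14 [  5.5 -18.5] root [-23.    3.
[... 594 characters left out ...]
] root [-14.5   6.3]
42 -2 [  2. -15.] root [-12.5   8.6]
42 1 [  2.2 -15. ] root [-10.5  10.8]
42 4 [  3.3 -14. ] root [-7.7 12.3]
42 7 [  2.4 -12. ] root [-4.2 13.2]
42 10 [ -0.4 -12. ] root [-2.2 15.5]
40 -26 [  8.1 -20. ] root [-32.   -7.1]
40 -23 [  7.1 -20. ] root [-30.1  -4.8]
40 -20 [  7. -20.] root [-28.2  -2.5]
40 -17 [  7. -20.] root [-26.2  -0.2]
40 -14 [  6. -19.] root [-23.6   1.5]
40 -11 [  4.1 -17.5] root [-20.5   2.8]
40 -8 [  2.8 -16. ] root [-17.4   4.2]
40 -5 [  1.7 -15. ] root [-14.7   5.8]
40 -2 [  1.7 -15. ] root [-12.8   8.1]
40 1 [  1.8 -14.5] root [-10.5  10.1]
40 4 [  3.2 -13.5] root [-7.8 11.7]
40 7 [ 2.8 -8.5] root [-2.  10.8]
40 10 [ -0.1 -11.5] root [-2.4 15.1]
```

```bash
python3 - <<'E'
from h import *
go([-4,3,262],0)
E
```

```text
dist mm 221.4 ang 0.77 rows 7
0 t [0.7   0.005 0.369] r [ 0.023 -0.003  0.014]
1 t [0.7   0.005 0.368] r [ 0.023 -0.003  0.014]
2 t [0.7   0.005 0.368] r [ 0.023 -0.003  0.014]
3 t [0.7   0.005 0.368] r [ 0.023 -0.003  0.014]
4 t [0.7   0.005 0.368] r [ 0.023 -0.003  0.014]
5 t [0.7   0.005 0.368] r [ 0.023 -0.003  0.014]
6 t [0.7   0.005 0.368] r [ 0.023 -0.003  0.014]
```

```bash
python3 -m pendant '[{"rx":0.02,"ry":0,"rz":0.02,"tx":0.7,"ty":0,"tz":0.34,"grip":1},{"rx":0.02,"ry":0,"rz":0.02,"tx":0.7,"ty":0,"tz":0.34,"grip":1},{"rx":0.02,"ry":0,"rz":0.02,"tx":0.7,"ty":0,"tz":0.34,"grip":1},{"rx":0.02,"ry":0,"rz":0.02,"tx":0.7,"ty":0,"tz":0.34,"grip":1},{"rx":0.02,"ry":0,"rz":0.02,"tx":0.7,"ty":0,"tz":0.34,"grip":1},{"rx":0,"ry":0,"rz":0,"tx":0.35,"ty":0,"tz":0.17,"grip":1},{"rx":0,"ry":0,"rz":0,"tx":0,"ty":0,"tz":0,"grip":1},{"rx":0,"ry":0,"rz":0,"tx":0,"ty":0,"tz":0,"grip":1}]'
python3 - <<'E'
from h import *
binnow(); c=snap('wrist','w8.png'); snap('side','s8.png'); go([-4,3,262],0)
im=load('s8.png')['pixels'][60:200,190:360]; cv2.imwrite('pics/s8c.png',np.clip(cv2.resize(im,None,fx=4.5,fy=4.5,interpolation=cv2.INTER_CUBIC)*1.8,0,255).astype(np.uint8))
E
```

```text
time_s: 6.92
ee_pos: [0.5168, 0.0502, 0.3195]
eef_rot: [-3.136, -0.435, 1.265]
force: [-0.9, -0.9, -1.5]
grip_width: 0.0557
t 6.92 root mm [-52.6  -0.7 263.2] theta 0.07 yawerr -0.89 roll -0.32 F [-0.9 -0.9 -1.5] M [-0.33  0.17 -0.03] w 0.0557 q [-0.11  0.18  1.67  0.45  1.25  0.05]
dist mm 49.4 ang 0.88 rows 2
0 t [ 0.55  -0.048  0.277] r [ 0.009  0.008 -0.109]
1 t [ 0.55  -0.044  0.277] r [ 0.009  0.008 -0.109]
```

View pics/w8.png

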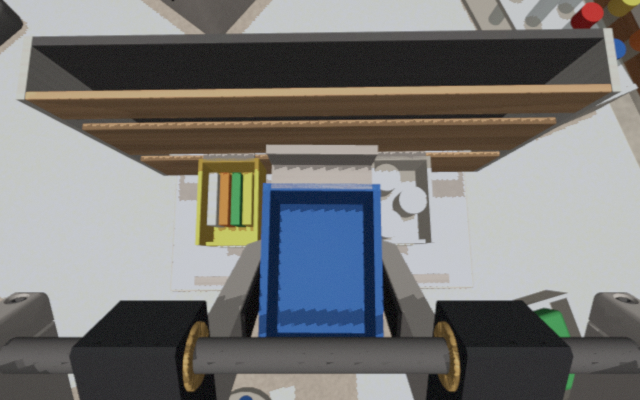

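View pics/s8c.png

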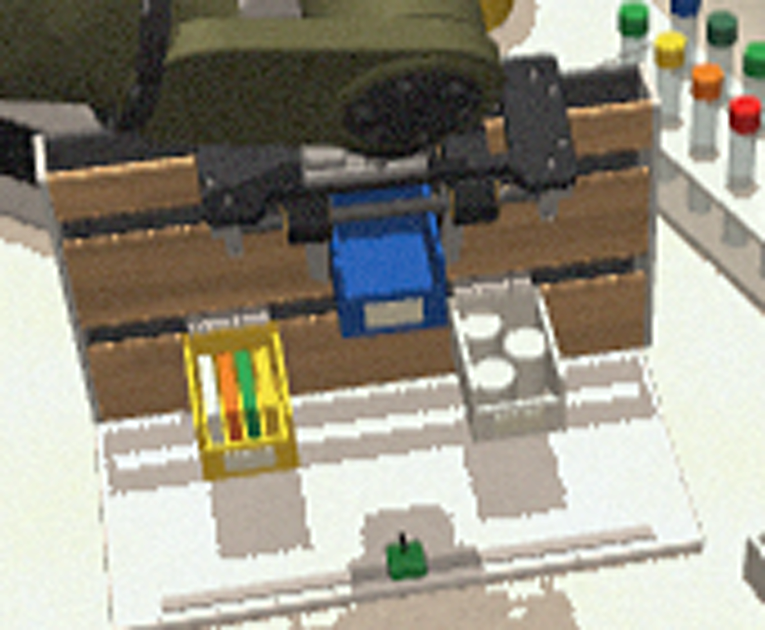

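```bash
python3 - <<'E'
from h import *
np.set_printoptions(precision=1,suppress=True)
c=load('w8.png')
im=c['pixels']
for nm,x0 in (('L',10),('R',560)):
    cv2.imwrite(f'pics/w8{nm}.png',np.clip(cv2.resize(im[20:190,x0:x0+200] if nm=='L' else im[20:190,440:640],None,fx=4,fy=4,interpolation=cv2.INTER_CUBIC)*1.8,0,255).astype(np.uint8))
E
```

```text
(no output)
```

View pics/w8L.png

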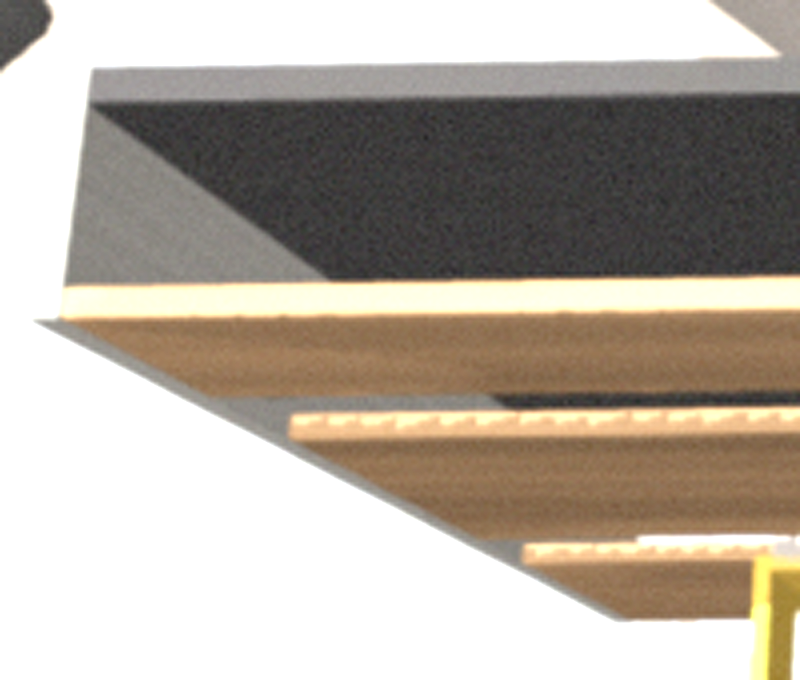

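View pics/w8R.png

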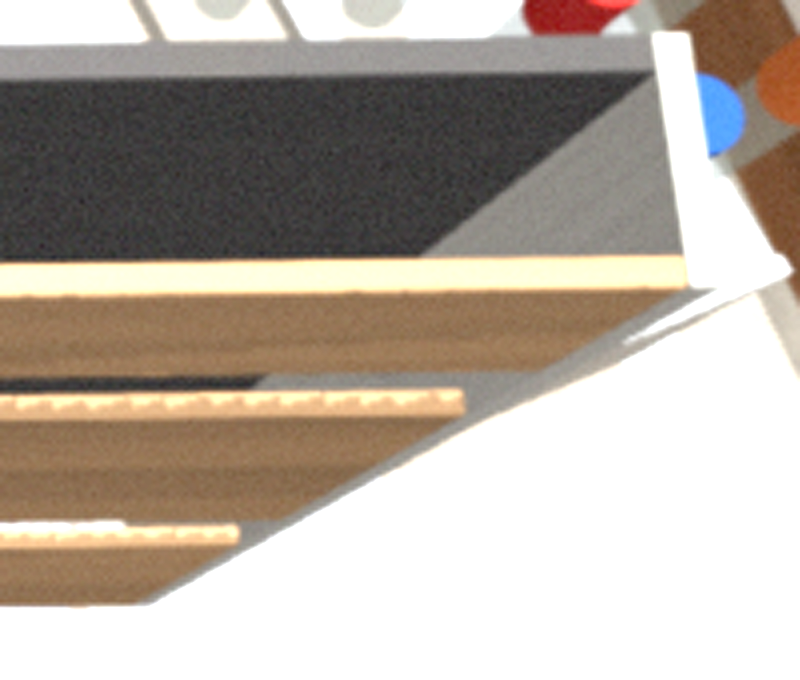

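```bash
python3 - <<'E'
from h import *
np.set_printoptions(precision=1,suppress=True)
c=load('w8.png'); T=[(24.6,99.5),(612.1,91.6)];G=[(82,129.2),(556,123.2)]
for zt in np.arange(.228,.262,.004):
    t=[W2S(onz(c,*p,zt))*1e3 for p in T]; g=[W2S(onz(c,*p,zt-.048))*1e3 for p in G]
    print(round(zt,3),'top x',t[0][0],t[1][0],'W',t[0][1]-t[1][1],'mid',(t[0][1]+t[1][1])/2,'| groove x',g[0][0],g[1][0],'W',g[0][1]-g[1][1],'mid',(g[0][1]+g[1][1])/2)
E
```

```text
0.228 top x 11.946140817369491 11.944665951517075 W 364.14461000464496 mid 1.368890814876309 | groove x 11.027884477695668 10.859913879035668 W 358.87571466402346 mid 1.3879928573537512
0.232 top x 9.971996547107503 9.970551093217914 W 356.88279176044904 mid 1.3260433613508553 | groove x 9.44971651366461 9.284448792555617 W 353.10091168956626 mid 1.353111718004115
0.236 top x 7.997852276845437 7.996436234918759 W 349.62097351625334 mid 1.2831959078253732 | groove x 7.871548549633558 7.708983706075576 W 347.3261087151089 mid 1.3182305786544646
0.24 top x 6.023708006583403 6.022321376619604 W 342.35915527205736 mid 1.2403484542999053 | groove x 6.293380585602539 6.133518619595561 W 341.5513057406517 mid 1.283349439304743
0.244 top x 4.0495637363213755 4.048206518320477 W 335.0973370278616 mid 1.197501000774409 | groove x 4.715212621571502 4.558053533115476 W 335.7765027661942 mid 1.2484682999550927
0.248 top x 2.075419466059342 2.0740916600213417 W 327.83551878366575 mid 1.1546535472489126 | groove x 3.1370446575404425 2.9825884466354617 W 330.001699791737 mid 1.213587160605428
0.252 top x 0.10127519579734155 0.09997680172221365 W 320.57370053947 mid 1.1118060937234162 | groove x 1.5588766935093907 1.407123360155412 W 324.22689681727974 mid 1.1787060212557776
0.256 top x -1.8728690744647063 -1.8741380565769405 W 313.31188229527424 mid 1.0689586401979483 | groove x -0.019291270521641264 -0.1683417263246305 W 318.4520938428224 mid 1.1438248819061414
0.26 top x -3.847013344726733 -3.848252914876096 W 306.05006405107827 mid 1.0261111866724946 | groove x -1.5974592345526792 -1.74380681280468 W 312.67729086836505 mid 1.1089437425564483
```

```bash
sed -i 's/^A=1.281;O=.*/A=1.281;O=np.array([.5528,.1713,0])+.0043*np.array([np.cos(1.281),np.sin(1.281),0])+.0013*np.array([-np.sin(1.281),np.cos(1.281),0])/' h.py; python3 - <<'E'
from h import *
binnow(); go([-5,2.8,252],0)
E
```

```text
t 7.02 root mm [-57.6  -2.2 263.5] theta 0.07 yawerr -0.96 roll -0.3 F [ 0.1 -0.4 -0.9] M [-0.35  0.19  0.  ] w 0.0559 q [-0.12  0.18  1.67  0.45  1.25  0.05]
dist mm 54.0 ang 0.88 rows 2
0 t [ 0.534 -0.062  0.408] r [ 0.009  0.008 -0.109]
1 t [ 0.534 -0.057  0.408] r [ 0.009  0.008 -0.109]
```

```bash
python3 -m pendant '[{"rx":0,"ry":0,"rz":-0.11,"tx":0.5,"ty":-0.06,"tz":0.3,"grip":1},{"rx":0,"ry":0,"rz":-0.11,"tx":0.35,"ty":-0.06,"tz":0.25,"grip":1},{"rx":0,"ry":0,"rz":0,"tx":0.1,"ty":0,"tz":0.1,"grip":1},{"rx":0,"ry":0,"rz":0,"tx":0,"ty":0,"tz":0,"grip":1},{"rx":0,"ry":0,"rz":0,"tx":0,"ty":0,"tz":0,"grip":1}]'
python3 - <<'E'
from h import *
binnow(); c=snap('wrist','w9.png');  go([-5,2.8,252],0)
E
```

```text
time_s: 7.43
ee_pos: [0.5263, 0.089, 0.3114]
eef_rot: [3.141, -0.434, 1.273]
force: [0.4, -0.1, -1.7]
grip_width: 0.0558
t 7.43 root mm [-17.  -0. 255.] theta 0.14 yawerr -0.44 roll 0.05 F [ 0.4 -0.1 -1.7] M [-0.37  0.21 -0.06] w 0.0558 q [-0.03  0.21  1.66  0.45  1.2   0.11]
dist mm 12.6 ang 0.51 rows 1
0 t [ 0.239 -0.058  0.197] r [ 0.062  0.035 -0.105]
```

View pics/w9.png

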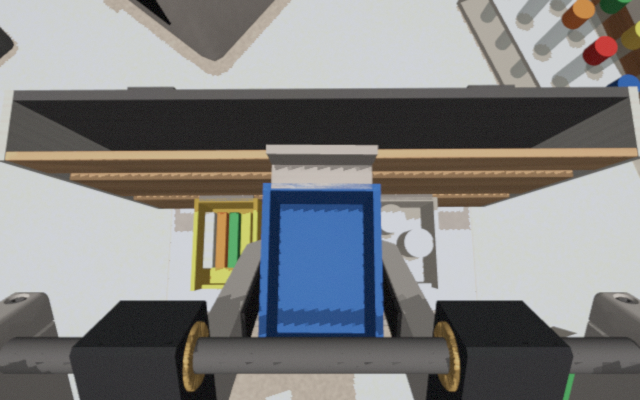

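```bash
python3 -m pendant '[{"rx":0.06,"ry":0,"rz":-0.1,"tx":0.2,"ty":-0.06,"tz":0.14,"grip":1},{"rx":0,"ry":0,"rz":0,"tx":0.03,"ty":0,"tz":0.02,"grip":1},{"rx":0,"ry":0,"rz":0,"tx":0,"ty":0,"tz":0,"grip":1}]'
python3 - <<'E'
from h import *
binnow(); go([-5,2.8,244],0,8)
E
```

```text
time_s: 7.73
ee_pos: [0.5274, 0.0989, 0.3097]
eef_rot: [3.141, -0.434, 1.279]
force: [-0.2, -0.1, -1.7]
grip_width: 0.0559
t 7.73 root mm [ -7.2   2.1 253.3] theta 0.14 yawerr -0.13 roll 0.03 F [-0.2 -0.1 -1.7] M [-0.4   0.19 -0.05] w 0.0559 q [-0.01  0.21  1.65  0.45  1.19  0.13]
dist mm 9.7 ang 0.2 rows 8
0 t [-0.007 -0.001  0.029] r [ 0.003  0.004 -0.004]
1 t [-0.007 -0.001  0.029] r [ 0.003  0.004 -0.004]
2 t [-0.007 -0.001  0.029] r [ 0.003  0.004 -0.004]
3 t [-0.007 -0.001  0.029] r [ 0.003  0.004 -0.004]
4 t [-0.007 -0.001  0.029] r [ 0.003  0.004 -0.004]
5 t [-0.007 -0.001  0.029] r [ 0.003  0.004 -0.004]
6 t [-0.007 -0.001  0.029] r [ 0.003  0.004 -0.004]
7 t [-0.007 -0.001  0.029] r [ 0.003  0.004 -0.004]
```

```bash
python3 -m pendant '[{"rx":0,"ry":0,"rz":0,"tx":-0.02,"ty":0,"tz":0.06,"grip":1},{"rx":0,"ry":0,"rz":0,"tx":-0.02,"ty":0,"tz":0.06,"grip":1},{"rx":0,"ry":0,"rz":0,"tx":0,"ty":0,"tz":0,"grip":1}]'
python3 -c "from h import *; binnow()"
python3 -m pendant '[{"rx":0,"ry":0,"rz":0,"tx":-0.01,"ty":0,"tz":0.025,"grip":1},{"rx":0,"ry":0,"rz":0,"tx":-0.01,"ty":0,"tz":0.025,"grip":1}]'
python3 -c "from h import *; binnow()"
```

```text
time_s: 7.98
ee_pos: [0.5275, 0.0993, 0.3043]
eef_rot: [3.141, -0.434, 1.279]
force: [1.0, -0.0, -1.6]
grip_width: 0.056
t 7.98 root mm [ -6.8   2.1 247.9] theta 0.14 yawerr -0.12 roll 0.04 F [ 1.  -0.  -1.6] M [-0.32  0.14  0.01] w 0.056 q [-0.01  0.22  1.66  0.45  1.18  0.12]
time_s: 8.15
ee_pos: [0.5276, 0.0993, 0.302]
eef_rot: [3.141, -0.434, 1.279]
force: [0.4, 0.2, -0.4]
grip_width: 0.0558
t 8.15 root mm [ -6.8   2.1 245.6] theta 0.14 yawerr -0.12 roll 0.04 F [ 0.4  0.2 -0.4] M [-0.28  0.19  0.01] w 0.0558 q [-0.01  0.22  1.66  0.45  1.17  0.12]
```

```bash
for i in 1; do python3 -m pendant '[{"rx":0,"ry":0,"rz":0,"tx":-0.01,"ty":0,"tz":0.02,"grip":1}]' >/dev/null; python3 -c "from h import *; binnow()"; done
python3 -m pendant '[{"rx":0,"ry":0,"rz":0,"tx":-0.01,"ty":0,"tz":0.02,"grip":1}]' >/dev/null; python3 -c "from h import *; binnow()"
python3 -m pendant '[{"rx":0,"ry":0,"rz":0,"tx":0,"ty":0,"tz":0,"grip":1}]' >/dev/null; python3 -c "from h import *; binnow()"
```

```text
t 8.23 root mm [ -6.8   2.1 244.5] theta 0.14 yawerr -0.13 roll 0.04 F [-0.4  0.3 -2.1] M [-0.34  0.16 -0.01] w 0.056 q [-0.01  0.22  1.66  0.45  1.17  0.12]
t 8.32 root mm [ -6.9   2.1 243.5] theta 0.14 yawerr -0.13 roll 0.04 F [ 0.4 -0.2 -1.5] M [-0.36  0.14  0.01] w 0.0559 q [-0.01  0.22  1.66  0.45  1.17  0.12]
t 8.4 root mm [ -6.9   2.1 243.4] theta 0.14 yawerr -0.14 roll 0.03 F [ 0.1  0.2 -1.3] M [-0.29  0.15  0.01] w 0.0557 q [-0.01  0.22  1.66  0.45  1.17  0.12]
```

```bash
python3 -m pendant '[{"rx":0,"ry":0,"rz":0,"tx":-0.01,"ty":0,"tz":0.02,"grip":1}]' >/dev/null; python3 -c "from h import *; binnow()"
python3 -m pendant '[{"rx":0,"ry":0,"rz":0,"tx":0,"ty":0,"tz":0,"grip":1}]' >/dev/null; python3 -c "from h import *; binnow()"
python3 -m pendant '[{"rx":0,"ry":0,"rz":0,"tx":-0.01,"ty":0,"tz":0.02,"grip":1}]' >/dev/null; python3 -c "from h import *; binnow()"
python3 -m pendant '[{"rx":0,"ry":0,"rz":0,"tx":0,"ty":0,"tz":0,"grip":1}]' >/dev/null; python3 -c "from h import *; binnow()"
```

```text
t 8.48 root mm [ -6.9   2.  242.6] theta 0.14 yawerr -0.13 roll 0.04 F [-0.3 -0.  -0.3] M [-0.34  0.17  0.01] w 0.0561 q [-0.01  0.22  1.67  0.46  1.17  0.11]
t 8.57 root mm [ -7.    2.1 242.4] theta 0.14 yawerr -0.14 roll 0.03 F [ 0.3 -0.1 -1.2] M [-0.35  0.15 -0.02] w 0.0562 q [-0.01  0.22  1.67  0.46  1.17  0.11]
t 8.65 root mm [ -7.    2.  241.6] theta 0.14 yawerr -0.13 roll 0.04 F [ 0.1  0.6 -1.4] M [-0.35  0.16 -0.02] w 0.0557 q [-0.01  0.22  1.67  0.46  1.16  0.11]
t 8.73 root mm [ -7.    2.  241.4] theta 0.14 yawerr -0.14 roll 0.03 F [-0.8  1.2 -1.3] M [-0.33  0.1  -0.03] w 0.0561 q [-0.01  0.22  1.67  0.46  1.16  0.11]
```

```bash
python3 - <<'E'
from h import *
c=snap('wrist','w10.png'); im=c['pixels'][110:230,220:420]; cv2.imwrite('pics/w10c.png',np.clip(cv2.resize(im,None,fx=4,fy=4,interpolation=cv2.INTER_CUBIC)*1.8,0,255).astype(np.uint8))
c=snap('side','s10.png'); im=c['pixels'][60:160,240:340]; cv2.imwrite('pics/s10c.png',np.clip(cv2.resize(im,None,fx=6,fy=6,interpolation=cv2.INTER_CUBIC)*1.8,0,255).astype(np.uint8))
E
```

```text
(no output)
```

View pics/w10c.png

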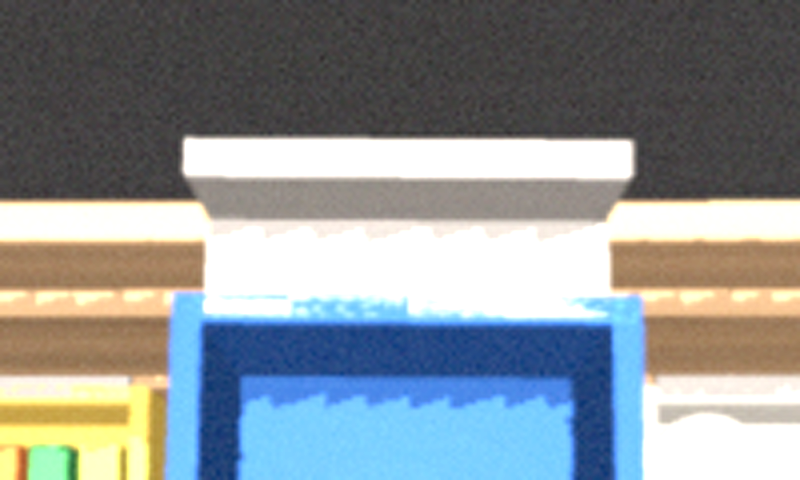

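View pics/s10c.png

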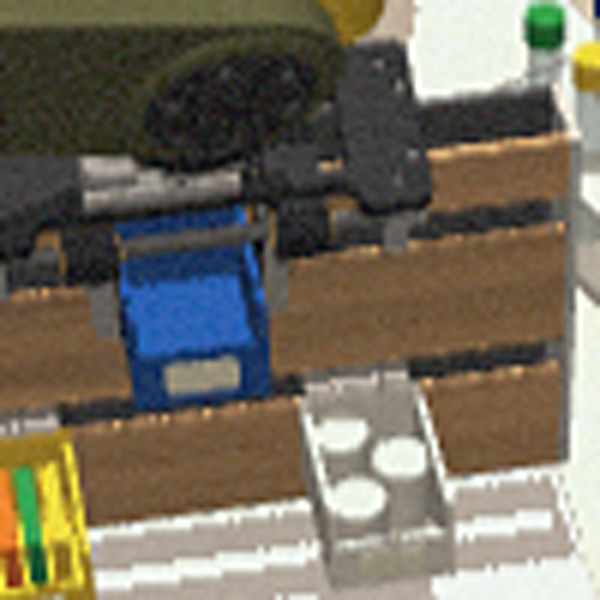

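```bash
S='[{"rx":0,"ry":0,"rz":0,"tx":-0.01,"ty":0,"tz":0.02,"grip":1},{"rx":0,"ry":0,"rz":0,"tx":0,"ty":0,"tz":0,"grip":1}]' 
python3 -m pendant '[{"rx":0,"ry":0,"rz":0,"tx":-0.005,"ty":0,"tz":0.02,"grip":1},{"rx":0,"ry":0,"rz":0,"tx":0,"ty":0,"tz":0,"grip":1}]' >/dev/null; python3 -c "from h import *; binnow()"
python3 -m pendant '[{"rx":0,"ry":0,"rz":0,"tx":-0.005,"ty":0,"tz":0.02,"grip":1},{"rx":0,"ry":0,"rz":0,"tx":0,"ty":0,"tz":0,"grip":1}]' >/dev/null; python3 -c "from h import *; binnow()"
```

```text
t 9.0 root mm [ -6.8   1.8 241.3] theta 0.11 yawerr -0.12 roll 0.09 F [-0.  -0.  -1.4] M [-0.4   0.13  0.03] w 0.0558 q [-0.01  0.22  1.67  0.46  1.16  0.11]
t 9.17 root mm [ -6.6   1.6 241.1] theta 0.08 yawerr -0.1 roll 0.14 F [-0.1 -0.4 -1.2] M [-0.35  0.16  0.02] w 0.0562 q [-0.01  0.22  1.67  0.46  1.16  0.11]
```

```bash
python3 -m pendant '[{"rx":0,"ry":0,"rz":0,"tx":-0.01,"ty":0,"tz":0.025,"grip":1}]' >/dev/null; python3 -c "from h import *; binnow()"
python3 -m pendant '[{"rx":0,"ry":0,"rz":0,"tx":-0.01,"ty":0,"tz":0.025,"grip":1}]' >/dev/null; python3 -c "from h import *; binnow()"
```

```text
t 9.25 root mm [ -6.4   1.4 240.5] theta 0.05 yawerr -0.08 roll 0.19 F [-2.  -2.2  5.8] M [0.28 0.36 0.18] w 0.056 q [-0.01  0.22  1.67  0.46  1.16  0.11]
t 9.33 root mm [ -6.3   1.3 240. ] theta 0.01 yawerr -0.06 roll 0.23 F [-2.1 -2.5  6.5] M [0.25 0.49 0.28] w 0.0557 q [-0.01  0.23  1.67  0.46  1.16  0.11]
```

```bash
python3 -m pendant '[{"rx":0,"ry":0,"rz":0,"tx":0.02,"ty":0,"tz":-0.05,"grip":1},{"rx":0,"ry":0,"rz":0,"tx":0.02,"ty":0,"tz":-0.05,"grip":1},{"rx":0,"ry":0,"rz":0,"tx":0,"ty":0,"tz":0,"grip":1}]' >/dev/null; python3 - <<'E'
from h import *
binnow()
c=snap('wrist','w11.png'); im=c['pixels'][110:230,220:420]; cv2.imwrite('pics/w11c.png',np.clip(cv2.resize(im,None,fx=4,fy=4,interpolation=cv2.INTER_CUBIC)*1.8,0,255).astype(np.uint8))
a=load('w6.png')['pixels'][110:230,220:420]; cv2.imwrite('pics/w6c.png',np.clip(cv2.resize(a,None,fx=4,fy=4,interpolation=cv2.INTER_CUBIC)*1.8,0,255).astype(np.uint8))
E
```

```text
t 9.58 root mm [ -6.6   1.5 244. ] theta 0.04 yawerr -0.08 roll 0.19 F [-0.   0.5 -1.5] M [-0.35  0.11 -0.02] w 0.0556 q [-0.01  0.22  1.66  0.46  1.17  0.11]
```

View pics/w11c.png

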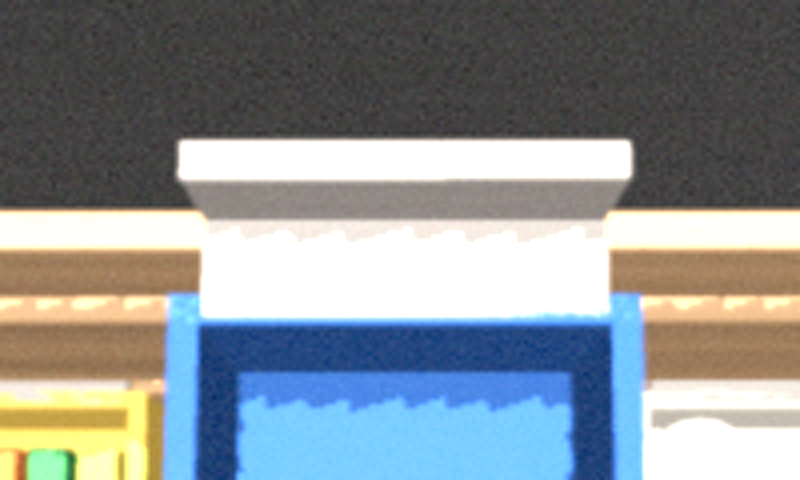

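View pics/w6c.png

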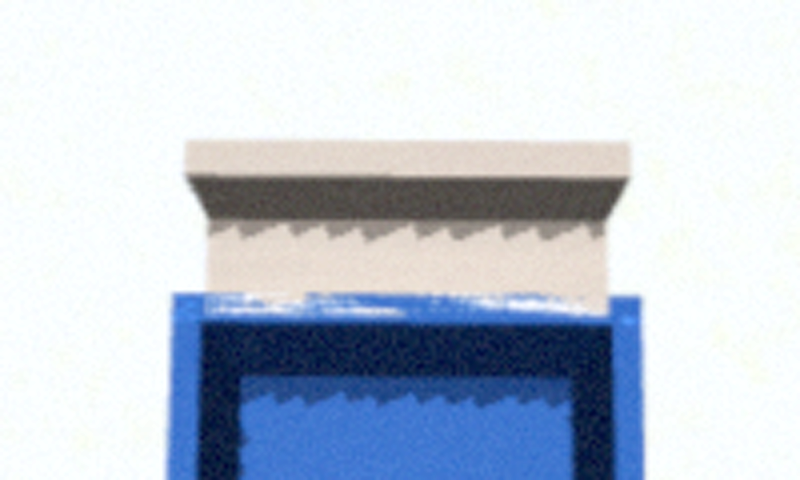

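```bash
python3 - <<'E'
from h import *
def edge(im,row,x0,x1):
    g=cv2.GaussianBlur(im,(0,0),1.0).astype(float)[row,x0:x1].max(1) if False else cv2.GaussianBlur(im,(0,0),.8).astype(float)[row-1:row+2,x0:x1].mean(0)
    d=np.abs(np.gradient(g,axis=0)).sum(1); i=int(d.argmax()); i=min(max(i,1),len(d)-2)
    a,b,c=d[i-1:i+2]; return x0+i+.5*(a-c)/(a-2*b+c)
def edgev(im,col,y0,y1):
    return edge(np.ascontiguousarray(im.transpose(1,0,2)),col,y0,y1)
for f in ('w6','w7','w8','w9','w10','w11'):
    im=load(f+'.png')['pixels']
    out=[]
    for r in (148,150,): out.append((edge(im,r,259,275),edge(im,r,370,384)))
    for r in (190,195,200,205): out.append((edge(im,r,255,268),edge(im,r,374,388)))
    print(f,[round(b-a,1) for a,b in out],'lip top row',[round(edgev(im,c,140,150),1) for c in (290,320,350)],'lipfront',[round(edgev(im,c,150,157),1) for c in (290,320,350)],'wall inner',[round(edgev(im,c,185,200),1) for c in (290,320,350)],'floor',[round(edgev(im,c,199,209),1) for c in (290,350)])
E
```

```text
w6 [np.float64(111.5), np.float64(111.5), np.float64(117.4), np.float64(117.8), np.float64(117.9), np.float64(118.1)] lip top row [np.float64(144.6), np.float64(144.7), np.float64(144.8)] lipfront [np.float64(153.6), np.float64(153.9), np.float64(153.9)] wall inner [np.float64(189.1), np.float64(189.9), np.float64(187.5)] floor [np.float64(203.7), np.float64(203.8)]
w7 [np.float64(111.6), np.float64(113.7), np.float64(117.4), np.float64(117.8), np.float64(117.9), np.float64(118.3)] lip top row [np.float64(138.0), np.float64(144.5), np.float64(141.8)] lipfront [np.float64(153.6), np.float64(153.7), np.float64(153.9)] wall inner [np.float64(189.8), np.float64(189.8), np.float64(189.9)] floor [np.float64(203.5), np.float64(203.9)]
w8 [np.float64(112.0), np.float64(112.0), np.float64(122.1), np.float64(122.5), np.float64(122.4), np.float64(122.6)] lip top row [np.float64(144.2), np.float64(144.4), np.float64(144.4)] lipfront [np.float64(153.7), np.float64(153.8), np.float64(153.9)] wall inner [np.float64(189.9), np.float64(189.8), np.float64(190.1)] floor [np.float64(203.5), np.float64(2
[... 415 characters left out ...]
3), np.float64(118.1), np.float64(118.6), np.float64(118.7), np.float64(118.6)] lip top row [np.float64(144.1), np.float64(144.3), np.float64(144.3)] lipfront [np.float64(153.7), np.float64(153.8), np.float64(153.9)] wall inner [np.float64(189.5), np.float64(190.3), np.float64(189.6)] floor [np.float64(203.6), np.float64(203.9)]
w11 [np.float64(113.1), np.float64(113.1), np.float64(118.7), np.float64(119.1), np.float64(119.4), np.float64(119.2)] lip top row [np.float64(144.6), np.float64(144.6), np.float64(144.6)] lipfront [np.float64(154.4), np.float64(154.3), np.float64(154.1)] wall inner [np.float64(189.7), np.float64(189.7), np.float64(189.8)] floor [np.float64(202.6), np.float64(202.6)]
```

```bash
sed -i 's/^RT=.*/RT=np.array([.0432,0,.0814]); LEAN=np.radians(23.8); GZ=193.3/; s/25-lean,2/np.degrees(LEAN)-lean,2/' h.py; python3 - <<'E'
from h import *
binnow(); go([-6.6,2.8,262],0); go([-75,2.8,262],0)
E
```

```text
t 9.63 root mm [ -6.9   1.6 244.5] theta -1.16 yawerr -0.08 roll 0.18 F [ 0.8 -1.  -0.7] M [-0.37  0.15  0.04] w 0.0559 q [-0.01  0.22  1.66  0.46  1.17  0.11]
dist mm 19.0 ang 1.18 rows 1
0 t [ 0.233 -0.02  -0.414] r [ 0.058 -0.289 -0.018]
dist mm 69.6 ang 1.18 rows 2
0 t [-0.659 -0.008 -0.568] r [ 0.029 -0.144 -0.009]
1 t [-0.665 -0.009 -0.561] r [ 0.029 -0.144 -0.009]
```

```bash
python3 -m pendant '[{"rx":0.06,"ry":-0.1,"rz":0,"tx":0.2,"ty":-0.02,"tz":-0.42,"grip":1},{"rx":0,"ry":-0.1,"rz":0,"tx":-0.6,"ty":0,"tz":-0.35,"grip":1},{"rx":0,"ry":-0.1,"rz":0,"tx":-0.7,"ty":0,"tz":-0.32,"grip":1},{"rx":0,"ry":0,"rz":0,"tx":-0.5,"ty":0,"tz":-0.22,"grip":1}]' 40
python3 - <<'E'
from h import *
binnow(); go([-60,2.8,GZ+10],45)
E
```

```text
time_s: 9.97
ee_pos: [0.5035, 0.0237, 0.3213]
eef_rot: [-3.138, -0.413, 1.284]
force: [-0.0, -0.2, -1.2]
grip_width: 0.0557
t 9.97 root mm [-87.7   4.3 264.1] theta 0.15 yawerr 0.18 roll -0.19 F [-0.  -0.2 -1.2] M [-0.33  0.15 -0.03] w 0.0557 q [-0.16  0.15  1.69  0.43  1.28 -0.  ]
dist mm 92.9 ang 44.86 rows 12
0 t [0.148 0.003 0.125] r [-0.004 -0.934  0.006]
1 t [0.156 0.003 0.115] r [-0.004 -0.934  0.006]
2 t [0.163 0.003 0.105] r [-0.004 -0.934  0.006]
3 t [0.169 0.003 0.094] r [-0.004 -0.934  0.006]
4 t [0.175 0.003 0.083] r [-0.004 -0.934  0.006]
5 t [0.18  0.003 0.071] r [-0.004 -0.934  0.006]
6 t [0.184 0.003 0.059] r [-0.004 -0.934  0.006]
7 t [0.188 0.002 0.047] r [-0.004 -0.934  0.006]
```

```bash
python3 -m pendant '[{"rx":0,"ry":-0.93,"rz":0,"tx":0.15,"ty":0,"tz":0.12,"grip":1},{"rx":0,"ry":-0.93,"rz":0,"tx":0.16,"ty":0,"tz":0.11,"grip":1},{"rx":0,"ry":-0.93,"rz":0,"tx":0.16,"ty":0,"tz":0.1,"grip":1},{"rx":0,"ry":-0.93,"rz":0,"tx":0.17,"ty":0,"tz":0.09,"grip":1},{"rx":0,"ry":-0.93,"rz":0,"tx":0.18,"ty":0,"tz":0.08,"grip":1},{"rx":0,"ry":-0.93,"rz":0,"tx":0.18,"ty":0,"tz":0.07,"grip":1},{"rx":0,"ry":-0.93,"rz":0,"tx":0.18,"ty":0,"tz":0.06,"grip":1},{"rx":0,"ry":-0.93,"rz":0,"tx":0.19,"ty":0,"tz":0.05,"grip":1}]'
python3 - <<'E'
from h import *
binnow(); go([-60,2.8,GZ+10],45)
E
```

```text
time_s: 10.63
ee_pos: [0.5203, 0.0753, 0.3034]
eef_rot: [3.141, 0.129, 1.274]
force: [-0.0, 0.2, -0.7]
grip_width: 0.0556
t 10.63 root mm [-73.2   2.1 217.1] theta 31.19 yawerr -0.42 roll 0.03 F [-0.   0.2 -0.7] M [0.   0.03 0.  ] w 0.0556 q [ 0.11  0.27  1.56 -0.12  1.36  0.44]
dist mm 35.8 ang 13.82 rows 4
0 t [ 0.222 -0.004  0.025] r [-0.004 -0.863 -0.026]
1 t [ 0.224 -0.004  0.012] r [-0.004 -0.863 -0.026]
2 t [ 0.224 -0.004 -0.002] r [-0.004 -0.863 -0.026]
3 t [ 0.223 -0.003 -0.015] r [-0.004 -0.863 -0.026]
```

```bash
python3 -m pendant '[{"rx":0,"ry":-0.87,"rz":-0.03,"tx":0.22,"ty":0,"tz":0.02,"grip":1},{"rx":0,"ry":-0.87,"rz":-0.03,"tx":0.22,"ty":0,"tz":0.01,"grip":1},{"rx":0,"ry":-0.87,"rz":-0.03,"tx":0.22,"ty":0,"tz":0,"grip":1},{"rx":0,"ry":-0.87,"rz":-0.03,"tx":0.22,"ty":0,"tz":0,"grip":1},{"rx":0,"ry":0,"rz":0,"tx":0,"ty":0,"tz":0,"grip":1},{"rx":0,"ry":0,"rz":0,"tx":0,"ty":0,"tz":0,"grip":1}]'
python3 - <<'E'
from h import *
binnow(); go([-32,2.8,GZ-4.2],45)
c=snap('wrist','w12.png'); c=snap('side','s12.png'); im=c['pixels'][60:160,220:360]; cv2.imwrite('pics/s12c.png',np.clip(cv2.resize(im,None,fx=5,fy=5,interpolation=cv2.INTER_CUBIC)*1.8,0,255).astype(np.uint8))
E
```

```text
time_s: 11.13
ee_pos: [0.5307, 0.1119, 0.2917]
eef_rot: [-3.139, 0.387, 1.286]
force: [0.7, 0.4, -0.9]
grip_width: 0.0559
t 11.13 root mm [-58.3   3.2 200.1] theta 45.97 yawerr 0.31 roll -0.15 F [ 0.7  0.4 -0.9] M [ 0.18  0.05 -0.  ] w 0.0559 q [ 0.24  0.38  1.47 -0.33  1.5   0.59]
dist mm 27.1 ang 1.02 rows 1
0 t [0.677 0.007 0.025] r [-0.013  0.243  0.073]
```

View pics/w12.png

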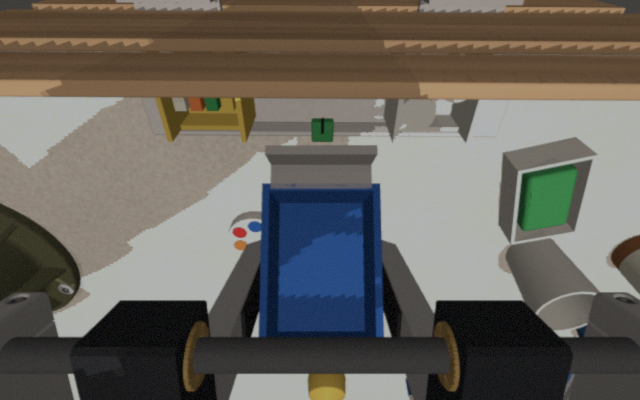

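View pics/s12c.png

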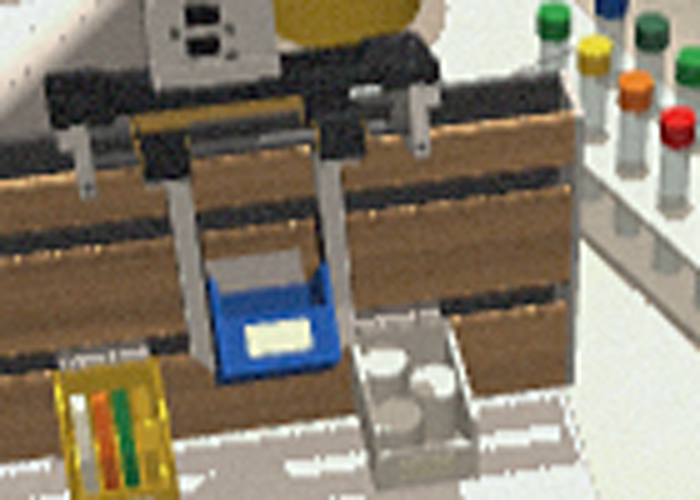

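```bash
python3 -m pendant '[{"rx":0,"ry":0.12,"rz":0.04,"tx":0.34,"ty":0,"tz":0.01,"grip":1},{"rx":0,"ry":0.12,"rz":0.04,"tx":0.28,"ty":0,"tz":0.01,"grip":1},{"rx":0,"ry":0,"rz":0,"tx":0,"ty":0,"tz":0,"grip":1}]'
python3 - <<'E'
from h import *
binnow(); go([-32,2.8,GZ-4.2],45); go([-20.2,2.8,GZ+4.6],45,4)
c=snap('wrist','w13.png'); c=snap('side','s13.png'); im=c['pixels'][60:160,220:360]; cv2.imwrite('pics/s13c.png',np.clip(cv2.resize(im,None,fx=5,fy=5,interpolation=cv2.INTER_CUBIC)*1.8,0,255).astype(np.uint8))
E
```

```text
time_s: 11.48
ee_pos: [0.5376, 0.1333, 0.2823]
eef_rot: [3.14, 0.364, 1.275]
force: [-0.0, 0.7, -1.4]
grip_width: 0.056
t 11.48 root mm [-33.7   2.2 190.9] theta 44.63 yawerr -0.35 roll 0.08 F [-0.   0.7 -1.4] M [ 0.13  0.04 -0.02] w 0.056 q [ 0.27  0.41  1.45 -0.31  1.49  0.62]
dist mm 2.8 ang 0.5 rows 1
0 t [ 0.068 -0.009  0.019] r [-0.011 -0.092 -0.083]
dist mm 15.8 ang 0.5 rows 4
0 t [ 0.066 -0.003 -0.073] r [-0.003 -0.023 -0.021]
1 t [ 0.066 -0.003 -0.073] r [-0.003 -0.023 -0.021]
2 t [ 0.066 -0.002 -0.073] r [-0.003 -0.023 -0.021]
3 t [ 0.066 -0.002 -0.073] r [-0.003 -0.023 -0.021]
```

View pics/w13.png

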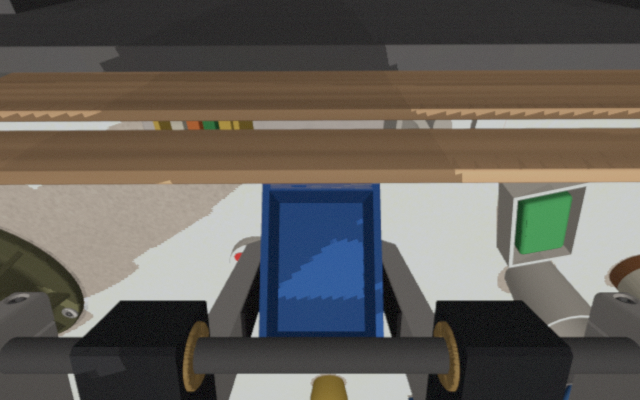

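View pics/s13c.png

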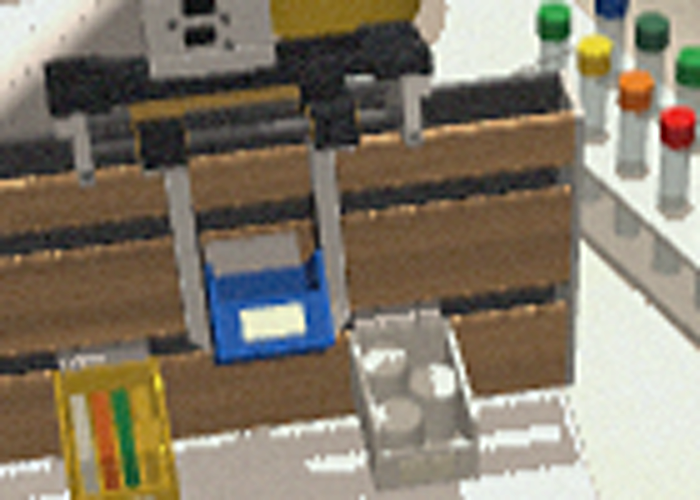

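```bash
python3 - <<'E'
from h import *
c=load('s13.png'); im=c['pixels'].copy()
im=np.clip(im[60:160,220:320]*1.8,0,255).astype(np.uint8); im=cv2.resize(im,None,fx=6,fy=6,interpolation=cv2.INTER_CUBIC)
p,r=pose(); t=np.radians(44.7)
def binpt(x,y,z): # bin frame mm from root
    return np.array([-33.7+x*np.cos(t)+z*np.sin(t),2.2+y,190.9-x*np.sin(t)+z*np.cos(t)])/1e3
def mark(q,col):
    u=(proj(c,S2W(q))-[220,60]+.5)*6; cv2.circle(im,tuple(int(v) for v in u),3,col,-1)
for y in (-24,24): mark(binpt(9,y,22),(0,0,255)); mark(binpt(13,y,22),(255,0,255))
for y in (-28,28): mark(binpt(-80,y,-41),(0,255,0)); mark(binpt(0,y,4),(0,255,255))
for y in np.arange(-120,50,20): mark(np.array([0,y,GZ])/1e3,(255,255,0)); mark(np.array([0,y,GZ+18])/1e3,(255,255,255)); mark(np.array([0,y,GZ+48])/1e3,(0,0,255))
cv2.imwrite('pics/s13o.png',im)
E
```

```text
(no output)
```

View pics/s13o.png

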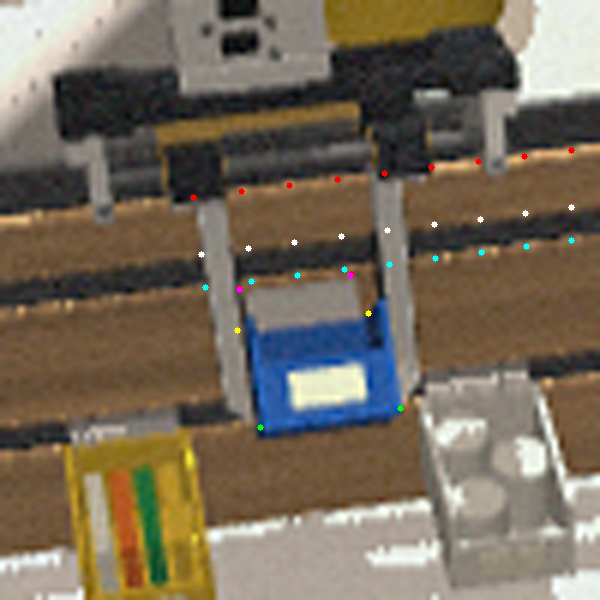

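```bash
python3 -m pendant '[{"rx":0,"ry":-0.05,"rz":-0.04,"tx":0.08,"ty":0,"tz":-0.06,"grip":1},{"rx":0,"ry":-0.05,"rz":-0.04,"tx":0.08,"ty":0,"tz":-0.06,"grip":1},{"rx":0,"ry":0,"rz":0,"tx":0.06,"ty":0,"tz":-0.06,"grip":1}]'
python3 - <<'E'
from h import *
binnow(); go([-23,2.8,GZ+3.2],45,1); go([-17,2.8,GZ+5.7],45,1)
E
```

```text
time_s: 11.83
ee_pos: [0.5407, 0.1426, 0.2869]
eef_rot: [-3.141, 0.372, 1.281]
force: [0.8, 0.7, -1.0]
grip_width: 0.0554
t 11.83 root mm [-24.6   2.2 195.4] theta 45.14 yawerr -0.02 roll -0.04 F [ 0.8  0.7 -1. ] M [0.11 0.01 0.01] w 0.0554 q [ 0.29  0.42  1.42 -0.31  1.51  0.63]
dist mm 1.9 ang 0.15 rows 1
0 t [ 0.023 -0.017 -0.038] r [-0.011  0.035 -0.005]
dist mm 8.3 ang 0.15 rows 1
0 t [ 0.14  -0.017 -0.151] r [-0.011  0.035 -0.005]
```

```bash
python3 -m pendant '[{"rx":0,"ry":0.02,"rz":0,"tx":0.07,"ty":-0.01,"tz":-0.08,"grip":1},{"rx":0,"ry":0.02,"rz":0,"tx":0.07,"ty":-0.01,"tz":-0.08,"grip":1}]'
python3 - <<'E'
from h import *
binnow(); go([-14.5,2.8,GZ+7.4],45,1);  go([-12.4,2.8,GZ+9.5],45,1)
E
```

```text
time_s: 12.0
ee_pos: [0.5423, 0.1508, 0.2913]
eef_rot: [-3.141, 0.37, 1.281]
force: [0.5, -0.5, -1.6]
grip_width: 0.0558
t 12.0 root mm [-16.1   3.  199.8] theta 44.97 yawerr -0.02 roll -0.03 F [ 0.5 -0.5 -1.6] M [ 0.12  0.04 -0.05] w 0.0558 q [ 0.3   0.43  1.4  -0.31  1.53  0.64]
dist mm 1.9 ang 0.05 rows 1
0 t [ 0.03   0.003 -0.035] r [-0.01  -0.007 -0.005]
dist mm 4.8 ang 0.05 rows 1
0 t [ 0.06   0.003 -0.103] r [-0.01  -0.007 -0.005]
```

```bash
python3 -m pendant '[{"rx":0,"ry":0,"rz":0,"tx":0.03,"ty":0,"tz":-0.05,"grip":1}]' | grep force
python3 -m pendant '[{"rx":0,"ry":0,"rz":0,"tx":0.03,"ty":0,"tz":-0.05,"grip":1}]' |grep force
python3 - <<'E'
from h import *
binnow(); go([-10.3,2.8,GZ+11.7],45,1);  go([-7,2.8,GZ+13],45,1)
E
```

```text
force: [-0.0, 0.1, -1.3]
force: [-0.2, 0.5, -1.3]
t 12.17 root mm [-11.4   3.  203.4] theta 44.94 yawerr -0.01 roll -0.0 F [-0.2  0.5 -1.3] M [ 0.12  0.   -0.01] w 0.0561 q [ 0.31  0.43  1.39 -0.3   1.54  0.64]
dist mm 2.0 ang 0.06 rows 1
0 t [ 0.014  0.005 -0.049] r [-0.002 -0.015 -0.001]
dist mm 5.4 ang 0.06 rows 1
0 t [ 0.079  0.005 -0.109] r [-0.002 -0.015 -0.001]
```

```bash
python3 -m pendant '[{"rx":0,"ry":0,"rz":0,"tx":0.02,"ty":0,"tz":-0.05,"grip":1}]' | grep force
python3 -m pendant '[{"rx":0,"ry":0,"rz":0,"tx":0.06,"ty":0,"tz":-0.06,"grip":1}]' |grep force
python3 - <<'E'
from h import *
binnow(); go([-7,2.8,GZ+13],45,1); go([-5,2.8,GZ+11.5],35,3); c=snap('wrist','w14.png'); snap('side','s14.png')
E
```

```text
force: [-0.8, 0.0, -0.8]
force: [-1.4, 0.3, -0.9]
t 12.33 root mm [ -6.5   3.  206.8] theta 44.94 yawerr -0.01 roll 0.01 F [-1.4  0.3 -0.9] M [0.16 0.01 0.02] w 0.0558 q [ 0.31  0.43  1.38 -0.3   1.55  0.64]
dist mm 0.7 ang 0.07 rows 1
0 t [-0.005  0.005  0.015] r [ 0.001 -0.016 -0.002]
dist mm 15.1 ang 9.94 rows 3
0 t [-0.094  0.002  0.083] r [ 0.     0.828 -0.001]
1 t [-0.099  0.002  0.078] r [ 0.     0.828 -0.001]
2 t [-0.103  0.002  0.072] r [ 0.     0.828 -0.001]
```

View pics/w14.png

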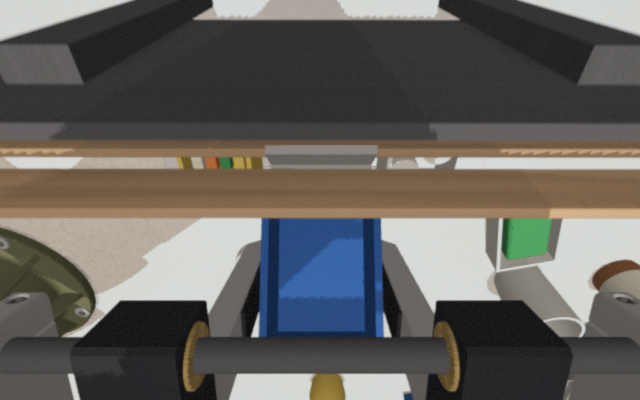

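```bash
python3 -m pendant '[{"rx":0,"ry":0.62,"rz":0,"tx":-0.07,"ty":0,"tz":0.065,"grip":1},{"rx":0,"ry":0.62,"rz":0,"tx":-0.07,"ty":0,"tz":0.06,"grip":1}]' | grep force
python3 - <<'E'
from h import *
binnow(); go([-5,2.8,GZ+11.5],35,2); go([-4,2.8,GZ+10.5],30,3)
E
```

```text
force: [0.8, 0.0, -0.7]
t 12.6 root mm [ -4.3   3.3 204.8] theta 39.91 yawerr 0.11 roll -0.01 F [ 0.8  0.  -0.7] M [0.12 0.01 0.02] w 0.0558 q [ 0.28  0.4   1.41 -0.24  1.48  0.61]
dist mm 8.6 ang 4.92 rows 2
0 t [-0.094  0.005  0.052] r [0.002 0.614 0.013]
1 t [-0.096  0.005  0.048] r [0.002 0.614 0.013]
dist mm 16.0 ang 9.91 rows 3
0 t [-0.107  0.003  0.079] r [0.001 0.826 0.009]
1 t [-0.111  0.004  0.073] r [0.001 0.826 0.009]
2 t [-0.115  0.004  0.066] r [0.001 0.826 0.009]
```

```bash
python3 -m pendant '[{"rx":0,"ry":0.62,"rz":0.01,"tx":-0.09,"ty":0,"tz":0.055,"grip":1},{"rx":0,"ry":0.62,"rz":0.01,"tx":-0.09,"ty":0,"tz":0.05,"grip":1}]' | grep force
python3 -c "
from h import *
binnow(); go([-3.5,2.8,GZ+10],30,2)"
```

```text
force: [-0.8, 0.4, -1.3]
t 12.77 root mm [ -4.4   3.4 204.2] theta 34.74 yawerr 0.05 roll 0.01 F [-0.8  0.4 -1.3] M [0.05 0.04 0.05] w 0.0559 q [ 0.25  0.37  1.46 -0.17  1.41  0.57]
dist mm 7.2 ang 4.74 rows 2
0 t [-0.07   0.007  0.057] r [0.002 0.592 0.006]
1 t [-0.072  0.007  0.054] r [0.002 0.592 0.006]
```

```bash
python3 -m pendant '[{"rx":0,"ry":0.6,"rz":0.01,"tx":-0.07,"ty":0.01,"tz":0.057,"grip":1},{"rx":0,"ry":0.6,"rz":0.01,"tx":-0.07,"ty":0.01,"tz":0.055,"grip":1}]' | grep force
python3 -c "
from h import *
binnow(); go([-2.8,2.8,GZ+9],23,2)"
```

```text
force: [0.6, -0.3, -1.6]
t 12.93 root mm [ -3.5   2.5 203.4] theta 29.7 yawerr -0.05 roll 0.05 F [ 0.6 -0.3 -1.6] M [-0.04  0.03 -0.01] w 0.056 q [ 0.22  0.35  1.49 -0.09  1.35  0.53]
dist mm 10.7 ang 6.7 rows 2
0 t [-0.105 -0.003  0.083] r [ 0.005  0.837 -0.006]
1 t [-0.109 -0.003  0.077] r [ 0.005  0.837 -0.006]
```

```bash
python3 -m pendant '[{"rx":0,"ry":0.84,"rz":0,"tx":-0.105,"ty":0,"tz":0.083,"grip":1},{"rx":0,"ry":0.84,"rz":0,"tx":-0.11,"ty":0,"tz":0.077,"grip":1}]' | grep force
python3 -c "
from h import *
binnow(); go([-2.3,2.8,GZ+8.3],17,2)"
```

```text
force: [-0.6, 0.3, -2.2]
t 13.1 root mm [ -2.6   2.4 202.5] theta 22.72 yawerr -0.05 roll 0.1 F [-0.6  0.3 -2.2] M [-0.07  0.06  0.02] w 0.0557 q [0.17 0.32 1.54 0.02 1.27 0.45]
dist mm 9.5 ang 5.72 rows 2
0 t [-0.095 -0.003  0.07 ] r [ 0.013  0.714 -0.005]
1 t [-0.099 -0.003  0.065] r [ 0.013  0.714 -0.005]
```

```bash
python3 -m pendant '[{"rx":0.01,"ry":0.71,"rz":0,"tx":-0.095,"ty":0,"tz":0.07,"grip":1},{"rx":0.01,"ry":0.71,"rz":0,"tx":-0.1,"ty":0,"tz":0.065,"grip":1}]' | grep force
python3 -c "
from h import *
binnow(); go([-2.3,2.8,GZ+7],11,2)"
```

```text
force: [-0.6, -0.3, -0.8]
t 13.27 root mm [ -2.7   2.4 201.8] theta 16.74 yawerr -0.07 roll 0.07 F [-0.6 -0.3 -0.8] M [-0.15  0.14  0.03] w 0.0558 q [0.12 0.3  1.59 0.12 1.21 0.38]
dist mm 9.9 ang 5.74 rows 2
0 t [-0.096 -0.003  0.078] r [ 0.01   0.717 -0.008]
1 t [-0.1   -0.003  0.073] r [ 0.01   0.717 -0.008]
```

```bash
python3 -m pendant '[{"rx":0.01,"ry":0.71,"rz":0,"tx":-0.095,"ty":0,"tz":0.078,"grip":1},{"rx":0.01,"ry":0.71,"rz":0,"tx":-0.1,"ty":0,"tz":0.073,"grip":1}]' | grep force
python3 -c "
from h import *
binnow(); go([-2.2,2.8,GZ+5],5,2);c=snap('wrist','w15.png')"
```

```text
force: [-0.7, 0.2, -1.8]
t 13.43 root mm [ -2.7   2.3 200.6] theta 10.79 yawerr -0.09 roll 0.05 F [-0.7  0.2 -1.8] M [-0.19  0.13  0.01] w 0.0558 q [0.08 0.28 1.63 0.23 1.15 0.29]
dist mm 10.7 ang 5.79 rows 2
0 t [-0.1   -0.004  0.089] r [ 0.01   0.723 -0.011]
1 t [-0.104 -0.004  0.083] r [ 0.01   0.723 -0.011]
```

View pics/w15.png

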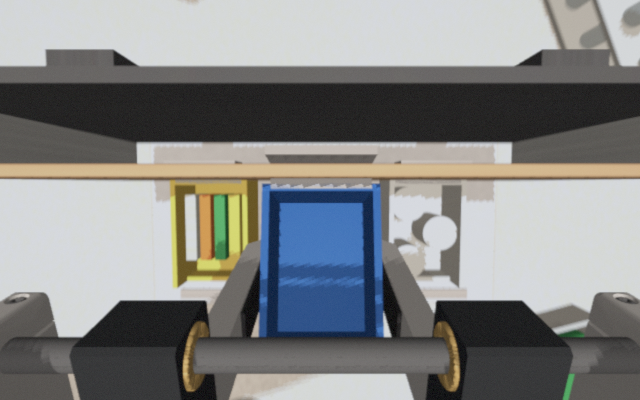

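```bash
python3 -m pendant '[{"rx":0.01,"ry":0.7,"rz":0,"tx":-0.1,"ty":0,"tz":0.085,"grip":1}]' | grep force
python3 -c "
from h import *
binnow()"
python3 -m pendant '[{"rx":0.01,"ry":0.7,"rz":0,"tx":-0.1,"ty":0,"tz":0.08,"grip":1}]' | grep force
python3 -c "
from h import *
binnow(); go([-2,2.8,GZ+3],1.5,2)"
```

```text
force: [0.0, 0.2, -1.2]
t 13.57 root mm [ -3.1   2.3 199.3] theta 7.86 yawerr -0.13 roll -0.0 F [ 0.   0.2 -1.2] M [-0.2   0.09  0.03] w 0.0555 q [0.06 0.28 1.65 0.29 1.13 0.24]
force: [-0.0, 0.8, -1.0]
t 13.65 root mm [ -3.    2.4 198.3] theta 5.0 yawerr -0.13 roll -0.04 F [-0.   0.8 -1. ] M [-0.26  0.11 -0.02] w 0.0559 q [0.04 0.28 1.67 0.35 1.11 0.19]
dist mm 6.8 ang 3.5 rows 2
0 t [-0.057 -0.003  0.062] r [ 0.001  0.438 -0.015]
1 t [-0.059 -0.003  0.06 ] r [ 0.001  0.438 -0.015]
```

```bash
python3 -m pendant '[{"rx":0,"ry":0.44,"rz":-0.02,"tx":-0.057,"ty":0,"tz":0.062,"grip":1}]' | grep force
python3 -m pendant '[{"rx":0,"ry":0.44,"rz":-0.02,"tx":-0.059,"ty":0,"tz":0.06,"grip":1}]' | grep force
python3 -c "
from h import *
binnow(); go([-2.2,2.8,GZ+1],-.5,2)"
```

```text
force: [0.5, 1.0, -1.0]
force: [-1.0, 0.2, -1.8]
t 13.82 root mm [ -2.5   2.6 196.1] theta 1.41 yawerr 0.02 roll -0.0 F [-1.   0.2 -1.8] M [-0.3   0.12  0.04] w 0.0561 q [0.01 0.28 1.7  0.42 1.08 0.12]
dist mm 4.6 ang 1.91 rows 2
0 t [-0.039 -0.003  0.041] r [-0.001  0.239  0.002]
1 t [-0.04  -0.003  0.041] r [-0.001  0.239  0.002]
```

```bash
python3 -m pendant '[{"rx":0,"ry":0.24,"rz":0,"tx":-0.04,"ty":0,"tz":0.04,"grip":1}]' | grep force
python3 -m pendant '[{"rx":0,"ry":0.24,"rz":0,"tx":-0.04,"ty":0,"tz":0.035,"grip":1}]' | grep force
python3 -c "
from h import *
binnow(); go([-2.4,2.8,GZ-.3],-2,3)"
```

```text
force: [0.2, 0.3, -1.3]
force: [1.3, -0.2, -1.3]
t 13.98 root mm [ -2.6   2.7 194.2] theta -0.51 yawerr 0.0 roll -0.05 F [ 1.3 -0.2 -1.3] M [-0.38  0.13  0.01] w 0.0561 q [-0.    0.28  1.71  0.47  1.07  0.08]
dist mm 3.3 ang 1.49 rows 3
0 t [-0.02  -0.002  0.019] r [-0.004  0.124  0.   ]
1 t [-0.02  -0.002  0.019] r [-0.004  0.124  0.   ]
2 t [-0.02  -0.002  0.019] r [-0.004  0.124  0.   ]
```

```bash
python3 -m pendant '[{"rx":0,"ry":0.13,"rz":0,"tx":-0.02,"ty":0,"tz":0.02,"grip":1}]' | grep force
python3 -m pendant '[{"rx":0,"ry":0.13,"rz":0,"tx":-0.02,"ty":0,"tz":0.02,"grip":1}]' | grep force
python3 -m pendant '[{"rx":0,"ry":0.13,"rz":0,"tx":-0.02,"ty":0,"tz":0.02,"grip":1}]' | grep force
python3 -c "
from h import *
binnow(); go([-2.6,2.8,GZ-.5],-3.,3)"
```

```text
force: [-0.0, -0.5, -1.8]
force: [-0.4, 0.1, -0.9]
force: [-1.0, -1.7, 1.8]
t 14.23 root mm [ -2.2   2.8 192.8] theta -2.11 yawerr 0.02 roll -0.07 F [-1.  -1.7  1.8] M [-0.23  0.19  0.14] w 0.056 q [-0.01  0.28  1.72  0.5   1.06  0.04]
dist mm 1.7 ang 0.9 rows 3
0 t [-0.013 -0.001  0.005] r [-0.008  0.074  0.002]
1 t [-0.013 -0.001  0.005] r [-0.008  0.074  0.002]
2 t [-0.013 -0.001  0.004] r [-0.008  0.074  0.002]
```

```bash
python3 -m pendant '[{"rx":0,"ry":0.1,"rz":0,"tx":-0.02,"ty":0,"tz":0.005,"grip":1}]' | grep force
python3 -m pendant '[{"rx":0,"ry":0.1,"rz":0,"tx":-0.015,"ty":0,"tz":0.005,"grip":1}]' | grep force
python3 - <<'E'
from h import *
binnow()
c=snap('wrist','w16.png'); 
c=snap('side','s16.png'); im=c['pixels'][60:200,200:350]; cv2.imwrite('pics/s16c.png',np.clip(cv2.resize(im,None,fx=4.2,fy=4.2,interpolation=cv2.INTER_CUBIC)*1.8,0,255).astype(np.uint8))
E
```

```text
force: [-0.3, -0.2, -1.2]
force: [-0.7, 0.2, -1.4]
t 14.4 root mm [ -2.3   2.8 193. ] theta -2.97 yawerr 0.06 roll -0.06 F [-0.7  0.2 -1.4] M [-0.33  0.17 -0.03] w 0.0561 q [-0.02  0.28  1.73  0.52  1.06  0.03]
```

View pics/w16.png

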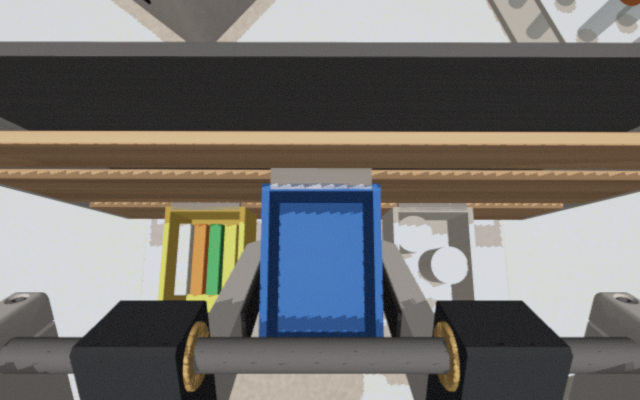

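View pics/s16c.png

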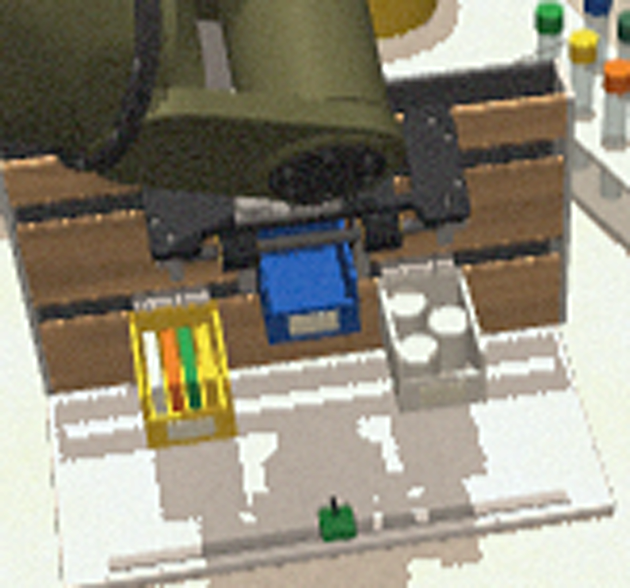

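```bash
python3 - <<'E'
from h import *
np.set_printoptions(precision=1,suppress=True)
for f,box in (('w12.png',(300,345,110,145)),('w7.png',(300,340,125,147))):
    c=load(f); h=cv2.cvtColor(c['pixels'],cv2.COLOR_BGR2HSV); m=cv2.inRange(h,(45,90,25),(90,255,255)); x0,x1,y0,y1=box
    ys,xs=np.nonzero(m[y0:y1,x0:x1]); 
    l,r,t,b=xs.min()+x0,xs.max()+x0,ys.min()+y0,ys.max()+y0
    print(f,l,r,t,b,'W2S mm',W2S(onz(c,(l+r)/2,(t+b)/2,.020))*1e3)
E
```

```text
w12.png 312 332 119 141 W2S mm [-117.4    2.5   20. ]
w7.png 311 326 131 144 W2S mm [-113.3    3.1   20. ]
```

```bash
python3 -m pendant '[{"rx":0,"ry":0,"rz":0,"tx":0,"ty":0,"tz":0,"grip":-0.2},{"rx":0,"ry":0,"rz":0,"tx":0,"ty":0,"tz":0,"grip":-0.26},{"rx":0,"ry":0,"rz":0,"tx":0,"ty":0,"tz":0,"grip":-0.35},{"rx":0,"ry":0,"rz":0,"tx":0,"ty":0,"tz":0,"grip":-0.5},{"rx":0,"ry":0,"rz":0,"tx":0,"ty":0,"tz":0,"grip":-0.7},{"rx":0,"ry":0,"rz":0,"tx":0,"ty":0,"tz":0,"grip":-0.7}]' 5
python3 - <<'E'
from h import *
binnow()
c=snap('wrist','w17.png'); 
E
```

```text
time_s: 15.0
ee_pos: [0.5284, 0.1024, 0.247]
eef_rot: [3.141, -0.467, 1.283]
force: [-0.1, 0.2, -0.2]
grip_width: 0.0787
t 15.0 root mm [ -2.1   2.5 193.8] theta -2.96 yawerr 0.09 roll 0.01 F [-0.1  0.2 -0.2] M [-0.23  0.15 -0.03] w 0.0787 q [-0.02  0.28  1.73  0.52  1.06  0.03]
```

View pics/w17.png

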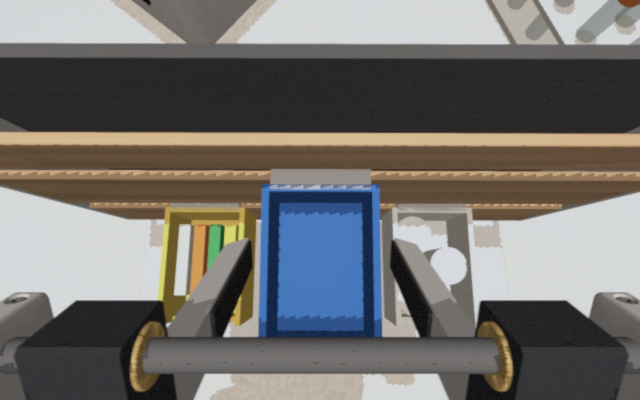

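```bash
python3 -m pendant '[{"rx":0,"ry":0,"rz":0,"tx":0,"ty":0,"tz":-0.2,"grip":-0.9},{"rx":0,"ry":0,"rz":0,"tx":0,"ty":0,"tz":-0.5,"grip":-0.9},{"rx":0,"ry":0,"rz":0,"tx":0,"ty":0,"tz":-0.8,"grip":-0.9},{"rx":0,"ry":0,"rz":0,"tx":0,"ty":0,"tz":-0.9,"grip":-0.9},{"rx":0,"ry":0,"rz":0,"tx":-0.3,"ty":0,"tz":-0.9,"grip":-0.9},{"rx":0,"ry":0,"rz":0,"tx":-0.3,"ty":0,"tz":-0.9,"grip":-0.9},{"rx":0,"ry":0,"rz":0,"tx":-0.3,"ty":0,"tz":-0.9,"grip":-0.9},{"rx":0,"ry":0,"rz":0,"tx":0,"ty":0,"tz":0,"grip":-0.9}]'
python3 - <<'E'
from h import *
binnow()
c=snap('wrist','w18.png'); 
c=snap('side','s18.png'); im=c['pixels'][60:200,200:350]; cv2.imwrite('pics/s18c.png',np.clip(cv2.resize(im,None,fx=4.2,fy=4.2,interpolation=cv2.INTER_CUBIC)*1.8,0,255).astype(np.uint8))
c=snap('top','t18.png')
E
```

```text
time_s: 15.72
ee_pos: [0.4895, -0.0213, 0.4229]
eef_rot: [-3.139, -0.462, 1.285]
force: [1.0, -0.5, 0.7]
grip_width: 0.0893
t 15.72 root mm [-132.     4.8  369.3] theta -2.7 yawerr 0.21 roll -0.12 F [ 1.  -0.5  0.7] M [-0.27  0.12 -0.06] w 0.0893 q [-0.28  0.08  1.55  0.46  1.52 -0.02]
```

View pics/w18.png

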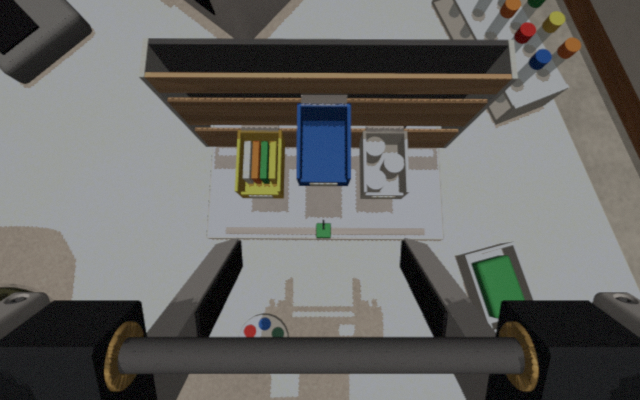

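View pics/s18c.png

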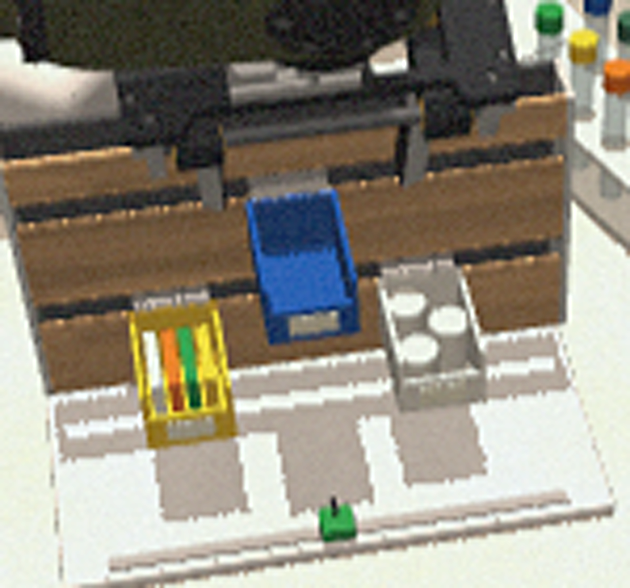

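View pics/t18.png

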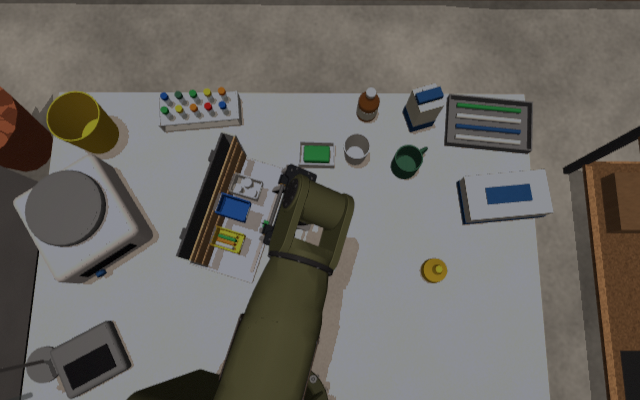

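```bash
python3 - <<'E'
from h import *
np.set_printoptions(precision=1,suppress=True)
c=load('w18.png'); im=c['pixels'][90:245,280:370]
cv2.imwrite('pics/w18c.png',np.clip(cv2.resize(im,None,fx=3.8,fy=3.8,interpolation=cv2.INTER_CUBIC)*1.8,0,255).astype(np.uint8))
h=cv2.cvtColor(c['pixels'],cv2.COLOR_BGR2HSV); m=cv2.inRange(h,(100,120,30),(125,255,255));m[:, :285]=0;m[:,365:]=0;m[:95]=0;m[195:]=0
for y in (110,120,140,160,175,182): x=np.flatnonzero(m[y]); print(y,x.min(),x.max(),(x.min()+x.max())/2)
ys=np.flatnonzero(m.any(1)); print(ys.min(),ys.max())
for nm,u,v,z in (('back',0,106,.197),('front',0,183,.1915)):
    x=np.flatnonzero(m[v]); a=[W2S(onz(c,q,v,z))*1e3 for q in (x.min()-.5,x.max()+.5)]; print(nm,a,(a[0]+a[1])/2)
g=cv2.inRange(h,(45,90,25),(90,255,255)); yy,xx=np.nonzero(g[218:242,310:340]); print('marker px',xx.min()+310,xx.max()+310,yy.min()+218,yy.max()+218, W2S(onz(c,(xx.min()+xx.max())/2+310,(yy.min()+yy.max())/2+218,.022))*1e3)
E
```

```text
110 297 350 323.5
120 297 350 323.5
140 297 350 323.5
160 297 350 323.5
175 297 350 323.5
182 299 347 323.0
103 184
back [array([ -5.3,  31.9, 197. ]), array([ -5. , -24.6, 197. ])] [ -5.1   3.7 197. ]
front [array([-86.7,  27.7, 191.5]), array([-86.4, -21.2, 191.5])] [-86.6   3.3 191.5]
marker px 317 329 224 237 [-117.4    3.    22. ]
```

View pics/w18c.png

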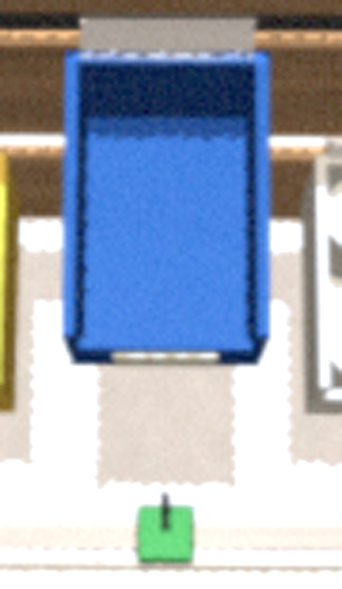

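```bash
python3 - <<'E'
from h import *
c=load('s18.png'); K=6
im=np.clip(c['pixels'][75:175,230:330]*1.8,0,255).astype(np.uint8); im=cv2.resize(im,None,fx=K,fy=K,interpolation=cv2.INTER_CUBIC)
def mark(q,col):
    u=(proj(c,S2W(q))-[230,75]+.5)*K+off; cv2.circle(im,tuple(int(v) for v in u),3,col,-1)
off=np.array([0,0.])
for th,col in ((-4,(0,0,255)),(8,(0,255,255))):
    t=np.radians(th)
    for x,y,z in [(0,28,4),(0,-28,4),(-80,28,4),(-80,-28,4),(-80,28,-41),(-80,-28,-41)]:
        mark(np.array([-2.9+x*np.cos(t)+z*np.sin(t),3.3+y,193.3-x*np.sin(t)+z*np.cos(t)])/1e3,col)
for y in np.arange(-120,120,20): mark(np.array([0,y,GZ])/1e3,(255,255,0)); mark(np.array([0,y,GZ+48])/1e3,(255,255,255))
cv2.imwrite('pics/s18o.png',im)
E
```

```text
(no output)
```

View pics/s18o.png

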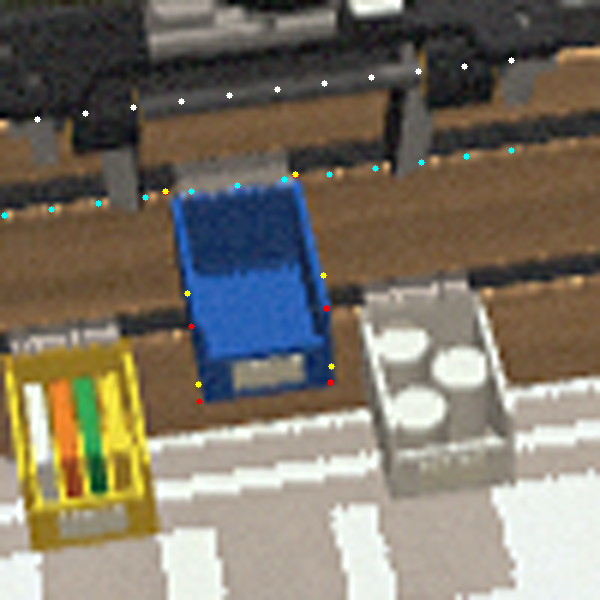

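```bash
python3 - <<'E'
from h import *
c=snap('side','s19.png'); d=cv2.absdiff(c['pixels'],load('s18.png')['pixels'])[100:170,250:300]; print('bin area diff',d.mean(),d.max())
st(); print(ctrl.hand_in())
E
```

```text
bin area diff 2.212952380952381 77
time_s 15.9167
qpos [-0.271   0.081   1.5608  0.4639  1.5122 -0.0166]
ee_pos [ 0.4901 -0.0178  0.4163]
eef_rot [-3.1292 -0.4629  1.2828]
force [ 0.3412 -0.6572  0.9861]
moment [-0.2276  0.0637 -0.0078]
grip_width 0.0897
the job is handed in; nothing more can be done
None
```

The blue bin is hanging by itself in the top groove, in line with the green marker, and I handed the job in at about 16 s.

- **Finding the height:** I gripped the bin by its sides and touched the hanger's tongue lightly on the board's top edge, at about 8 N. That put the groove's lower edge near 193 mm, and the cameras gave about 194 mm.
- **Hanging it:** I tilted the front up 45°, fed the lip in and up behind the top slat, and rotated it down in steps. I felt no contact until it settled on the groove edge at about 3 N. Then I let go and backed away.

Final checks:
- **Alignment:** the bin's middle measured about 3.5 mm and the marker about 3.0 mm from the stand's middle, so they agree to within 1 mm.
- **Seating:** in the side view the bin's lower corners matched the predicted hanging pose, with its 4° droop, to within about 1.5 pixels (3 mm). The tongue is in the groove. The lip can't be seen in the hanging position, but I saw it behind the slat on the way in.
- **Other objects:** the marker and the neighbouring bins looked unmoved, and the gripper was well clear at hand-in.

Some things were off:
- **Slip in the grip:** the bin turned about 1.2° during the touch. I corrected for it and gripped harder, from 25 to 40 N.
- **Camera disagreement:** the wrist and fixed cameras differed by about 4 mm on the stand's position. I used the wrist view, which fitted the later contacts.
- **Last picture comparison:** two side pictures taken just before hand-in were nearly the same around the bin (mean difference 2 of 255). Single pixels differed by up to 77, and I did not look into the cause.

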